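Change the heating block of a bench heater-shaker

TASK

Change the heater-shaker over to the big tubes: lift out the hot block with the eighteen small wells, heel first so that its toe slips out from under the front lip, and set it down flat on the cork mat without dropping it. Then fit the block with the eight large wells: hook its toe under the lip with the back raised, swing the back down and press until it lies flat on the bed and the roller catch clicks over its heel. Let go of everything and do not knock the bottle, beaker, tip box or tube rack.

Things in the scene. Friction and masses are not known exactly. Their poses are not given: they have to be found in the camera images.
- bed (a point): Bed of the heater-shaker (fixed white bench machine 250 x 160 mm, housing 74 high): centre of the top face of the dark bed plate (156 x 106), 90 above the bench. z up, -x to the front (lip), +x to the back (catch). A seated block's origin lies over this point, its axes parallel. Side guides stand 9 above the bed, 60 apart, x = -40 to +40. The controls in front of it are lower than the bed.
- lip (a point): Steel lip at the front of the bed, 74 wide, 4 thick; this point is the middle of its free edge, on its underside, 51 mm in front of (-x) the bed centre and 15 above the bed (its top edge 19 above); axes as the bed. It reaches back from a steel wall whose inner face, the stop for the toe's tip, is 64 in front of the bed centre. Its underside is flared: 8 above the bed at the wall, 15 at the free edge.
- catch (a joint): Sprung roller at the back: m pushed back, 0 at rest to 0.008. Roller 14 mm thick, 28 long, turns freely, axis across the bed 11 above it and 67.7 behind the bed centre; at rest it overhangs a seated heel by 3. Spring 4 N plus 0.5 N per mm; a heel needs 7 to 10 N to go in or out, more than a block's weight. Beside it two fixed cheeks, 21 high, start 66 behind the bed centre and lean back.
- small_mid (a point): Block with 18 small wells (11 mm, 3 rows of 6), at first seated in the shaker: bare aluminium, 46 mm high, about 0.55 kg. Base plate 128 x 56 x 5; the body on it, 56 wide, spans x = -46 to +54, so the plate sticks out 18 in front (toe, -x) and 10 behind (heel, +x). Point: centre of the 128 x 56 outline, half-way up (23 above the underside); z up. 
- large_mid (a point): Block with 8 large wells (18 mm, 2 rows of 4), at first upright on the bench: bare aluminium, 56 mm high, about 0.6 kg. Base plate 128 x 56 x 5; the body on it, 56 wide, spans x = -46 to +54, so the plate sticks out 18 in front (toe, -x) and 10 behind (heel, +x). Point: centre of the 128 x 56 outline, half-way up (28 above the underside); z up. 
- large_toe (a point): Tip of the toe of the large-well block: middle of the lower front edge of its base plate, 64 mm in front of (-x) the block's centre, on the underside; axes as the block.
- mat_top (a point): Cork mat lying fixed on the bench, 170 (x) x 140 (y) x 6 mm thick; the point is the centre of its top face.
- bottle: Bystander: brown glass bottle, 62 diameter, 150 high; origin at the centre of its underside.
- beaker: Bystander: white open beaker, 64 diameter, 85 high; origin at the centre of its underside.
- tip_box: Bystander: closed box of pipette tips with a clear lid, 82 (x) x 120 (y) x 71 high; origin at the centre of its underside.
- tube_rack: Bystander: white rack of capped tubes, 70 (x) x 170 (y) x 97 high; origin at the centre of its underside.
Mind the look-alikes: they are no part of the job. Leave any purple look-alike of the part that bears large_mid alone. What is shaped like the part that bears small_mid but green is not meant.

How it is judged:
By the outcome, as a careful person would: the job done as asked, in the order asked, and still so for the second after the job is handed in, with the robot touching nothing.
It also fails if it takes over 67 s, if anything falls off the work surface, if the arm or the gripper's body presses on something with over 40 N, if the wrist force passes 120 N, or if a joint passes its speed limit or range.

ROBOT

A 7-joint arm with a two-finger parallel gripper is mounted at the origin on the work surface. World frame = base frame: x ahead of the robot, y to its left, z up, the work surface at z = 0. Lengths are in m, angles in rad, forces in N, time in s.
With the tool pointing down it reaches from about 0.425 to 0.875 m from the base axis. Payload 8.4 kg.
Tool frame: the origin (TCP) lies on the centre line of the jaws, within the pads' length; the fingertips stand 14 mm ahead of it and the grasp point (between the pads) lies 5 mm behind it; x points along the fingers, y is the direction in which the jaws open and shut, and the axes are right-handed (so a half turn about x gives the same grasp; the last joint's range is limited). The gripper opens to 87 mm and grips with 3 to 60 N. Pads are 19 mm wide; open, the fingers measure 117 mm over their backs; the gripper's body (75 mm by 190 mm) begins 51 mm behind the grasp point.
Start: joints at [1.218, 0.333, 0.04, 1.465, -0.013, 1.343, -0.059], TCP at [0.163, -0.629, 0.237] pointing down, gripper open.
Joint ranges: [-2.58, 2.58], [-0.38, 2.09], [-1.3, 1.39], [0.25, 2.4], [-1.5, 4.64], [0.08, 2.09], [-2.65, 2.65]. Speed limits (rad/s): [2.22, 2.22, 2.79, 2.79, 3.14, 3.14, 3.14].

INTERFACE

Orientations are given as [roll, pitch, yaw] about the fixed x, y, z axes, in that order (R = Rz(yaw) Ry(pitch) Rx(roll)).
In Python, from station import status, viewer, close_job, look_for, landmark_of gives the robot as it stands.
- The arm moves only by the tool jog_arm, never from a script. Its argument "steps" is a list of rows, each an object with "dp": the shift along the tool's x, y, z in m, a list of three; "dr": the turn, a rotation vector about the tool's x, y, z in degrees, a list of three; "jaw": the finger opening in m, from 0 to 0.087. In form: [{"dp": [x, y, z], "dr": [wx, wy, wz], "jaw": jaw}, ...]. A call has 1 to 10 rows; each row is the pose to reach, as a shift and turn from the pose commanded when the call began, along the tool's axes at that moment; what a row does not reach only later rows make up. A row lasts 1/10 s, in which the tool goes at most 50 mm and 8.59 degrees, less where a joint would pass 70% of its speed; a pose out of reach is approached as far as the arm can. A call with a gripper value outside its range is refused whole. The fingers move at their own pace and stop on an object; "force" is the grip in N (left out, the last holds). Time passes only in rows, so rows that repeat a pose let the fingers close. It gives the time, the measured TCP pose, the force and the opening at its end, in the units of the state.
- status.get_state(): the state, without advancing time (a new reading comes with each control period).
- viewer.capture(name): name is "scene" or "top" or "wrist"; returns a dict with "img" (420x560x3 uint8, red, green, blue), "depth" (420x560 float32, m along the optical axis (not along the pixel's ray), 0 where there is no reading), "vfov" (degrees; the focal length in pixels is half the picture's height over the tangent of half this angle, whatever the lens; pixels are square), "cx", "cy" (the principal point, pixels), "position" and "attitude" of the camera in the world. Camera axes: x right, y up, looking along -z (the intrinsics and any distortion apply to the point x, -y, -z); pixel columns grow to the right and rows downward; lengths in m; the calibration is good to about 2 mm. A picture is of the moment at which its call begins.
- close_job(): hands the job in, once; it reports no verdict.
Trained networks look in a picture, given as the dict that the camera call returned (one of the last four; its "shot" number tells which), for a name from the list of things; names that differ only in an ending like _2 or _b are one class to them, and where a whole thing is asked for, a point or a joint stands for the part that bears it (a point fixed in the world has none). Each returns a list of dicts, best first, with "p" (0 to 1); they miss things now and then, are a little off and sometimes report something else, mostly with a low value. They report only what shows in the picture. A call takes as long as a camera call. They do not tell look-alikes from the thing itself.
- look_for(picture, label): "bbox" ([centre column, centre row, width, height] in pixels, round what is visible of it).
- landmark_of(picture, label): "pixel" ([column, row] in pixels: a listed point, or the origin of a listed thing).
The state is a dict: "clock": time; "joint_positions": joint angles; "joint_vel": joint speeds; "effort": joint torques, N m; "tcp_pos": TCP position; "tool_rot": TCP orientation; "wrist_force": force on the tool from outside, world axes, zero at the start; "moment": the same for the moment, N m; "opening": opening from 0.0 (shut) to 1.0 (fully open).
Only numpy, scipy, OpenCV 4.12 (cv2) and the standard library are available. Lean on these libraries where they do the work, as an engineer would, in place of code of your own. Each camera call takes 0.05 s, during which the arm holds its last target.

## Working session

There is one attempt and no reset: what is moved stays moved. The work goes in short steps, Python scripts to look and compute and a tool call to move; the robot and the scene stay as the last step left them, time stands still between calls to the robot, and variables do not carry over. Pictures are saved under pics/ and viewed, and the job is handed in when it is done.

Besides the shell and the picture viewer there is one more tool, called by a JSON object that holds its "api" and its "payload", one argument or row to a line. jog_arm: Moves the arm, as the interface text tells. Its arguments: {"type":"object","properties":{"steps":{"type":"array","items":{"type":"object","properties":{"dp":{"type":"array","items":{"type":"number"}},"dr":{"type":"array","items":{"type":"number"}},"jaw":{"type":"number"}}}},"force":{"type":"number"}},"required":["steps"]}

```bash
ls -la; mkdir -p pics
cat > h.py <<'E'
import numpy as np, cv2
from station import status, viewer, close_job, look_for, landmark_of
from scipy.spatial.transform import Rotation as R
def Rm(c):
    a=np.array(c['attitude'],float)
    if a.shape==(3,3): return a
    if a.size==3: return R.from_euler('xyz',a).as_matrix()
    return R.from_quat(a).as_matrix()
def cloud(c):
    d=c['depth'];h,w=d.shape;f=h/2/np.tan(np.radians(c['vfov'])/2)
    v,u=np.mgrid[0:h,0:w]
    P=np.stack([(u-c['cx'])/f*d,-(v-c['cy'])/f*d,-d],-1)
    return P@Rm(c).T+np.array(c['position'])
def proj(c,p):
    f=c['depth'].shape[0]/2/np.tan(np.radians(c['vfov'])/2)
    q=(np.asarray(p)-c['position'])@Rm(c)
    return np.array([c['cx']+f*q[...,0]/-q[...,2],c['cy']-f*q[...,1]/-q[...,2]]).T
def save(c,n): cv2.imwrite('pics/'+n+'.png',c['img'][:,:,::-1])
E
python3 - <<'E'
from h import *
print(status.get_state())
for n in ['scene','top','wrist']:
    c=viewer.capture(n);save(c,n+'0')
    print(n,{k:(v if not hasattr(v,'shape') or v.size<10 else v.shape) for k,v in c.items()})
    np.savez('pics/'+n+'0.npz',**{k:v for k,v in c.items()})
    for l in ['bed','lip','catch','small_mid','large_mid','large_toe','mat_top','bottle','beaker','tip_box','tube_rack']:
        print(l,[(np.round(x['pixel']),round(x['p'],2)) for x in landmark_of(c,l)][:3])
E
```

```text
total 12
drwxr-xr-x  3 agent agent 4096 Dec  7 14:59 .
drwxr-xr-x 23 root  root  4096 Dec  7 14:59 ..
drwxr-xr-x  2 agent agent 4096 Dec  7 14:59 pics
{'clock': 0.0, 'joint_positions': array([ 1.21779755,  0.33391402,  0.03988602,  1.46629746, -0.01341163,
        1.34328366, -0.05850832]), 'joint_vel': array([ 0.00240575,  0.00074483,  0.00017347, -0.00056298,  0.00012287,
        0.00036394,  0.00060687]), 'effort': array([-3.34006754e-04, -6.56362939e+01,  1.33510988e+00, -4.03815365e+01,
       -5.98114310e-02,  4.45589307e-02,  1.30057165e-04]), 'tcp_pos': array([ 0.16305851, -0.62874581,  0.23564459]), 'tool_rot': array([-1.50724565,  1.56916004,  1.88810571]), 'wrist_force': array([-0.09691196,  0.45165338,  0.24973569]), 'moment': array([-0.02102547, -0.03780357,  0.09746249]), 'opening': 0.9997692348133331}
scene {'img': (420, 560, 3), 'depth': (420, 560), 'vfov': 42.33578830701014, 'cx': 271.93113080099533, 'cy': 204.2750294746187, 'position': array([1.20184332, 1.03781602, 1.05766669]), 'attitude': array([0.92791434, 0.01750861, 2.61349533]), 'shot': 1}
bed [(array([242., 171.]), 0.91)]
lip [(array([260., 164.]), 0.82)]Traceback (most recent call last):
  File "<stdin>", line 8, in <module>
ValueError: it knows: beaker, bed, bottle, large_mid, large_toe, lip, mat_top, small_mid, tip_box, tube_rack
```

Run:
```python
from h import *
for n in ['scene','top','wrist']:
    c=viewer.capture(n);save(c,n+'0')
    print(n,{k:v for k,v in c.items() if k not in('img','depth')})
    np.savez('pics/'+n+'0.npz',**{k:v for k,v in c.items()})
    if n!='wrist':
     for l in ['bed','lip','small_mid','large_mid','large_toe','mat_top']:
        print(l,[(np.round(x['pixel']),round(x['p'],2)) for x in landmark_of(c,l)][:3])
```

```text
scene {'vfov': 42.33578830701014, 'cx': 271.93113080099533, 'cy': 204.2750294746187, 'position': array([1.20184332, 1.03781602, 1.05766669]), 'attitude': array([0.92791434, 0.01750861, 2.61349533]), 'shot': 2}
bed [(array([244., 171.]), 0.72)]
lip [(array([256., 165.]), 0.7)]
small_mid [(array([236., 147.]), 0.83), (array([313., 234.]), 0.7), (array([240., 162.]), 0.65)]
large_mid [(array([300., 230.]), 0.94), (array([335., 205.]), 0.68)]
large_toe [(array([351., 207.]), 0.9), (array([313., 233.]), 0.68), (array([290., 286.]), 0.21)]
mat_top [(array([351., 300.]), 0.66), (array([292., 338.]), 0.57)]
top {'vfov': 47.33558147742416, 'cx': 279.4417218937063, 'cy': 206.19546904638423, 'position': array([ 0.41654103, -0.0957731 ,  1.27497973]), 'attitude': array([ 1.15619230e-01, -6.12908595e-04, -1.59961865e+00]), 'shot': 3}
bed [(array([359., 203.]), 0.71)]
lip [(array([355., 223.]), 0.92)]
small_mid [(array([359., 204.]), 0.86), (array([441., 233.]), 0.6)]
large_mid [(array([239., 220.]), 0.98), (array([262., 289.]), 0.61)]
large_toe [(array([239., 245.]), 0.97), (array([261., 310.]), 0.76)]
mat_top [(array([134., 217.]), 0.62)]
wrist {'vfov': 65.4249994237021, 'cx': 273.4269219390008, 'cy': 205.20492818037636, 'position': array([ 0.23145117, -0.61299316,  0.38585052]), 'attitude': array([-2.60798305e-01,  9.34920378e-04, -1.31723176e+00]), 'shot': 4}
```

```bash
python3 -c "
import cv2
for n in ['scene0','top0','wrist0']:
    i=cv2.imread(f'pics/{n}.png');cv2.imwrite(f'pics/{n}b.png',cv2.resize(i,(800,600)))"
```

```text
(no output)
```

View pics/scene0b.png

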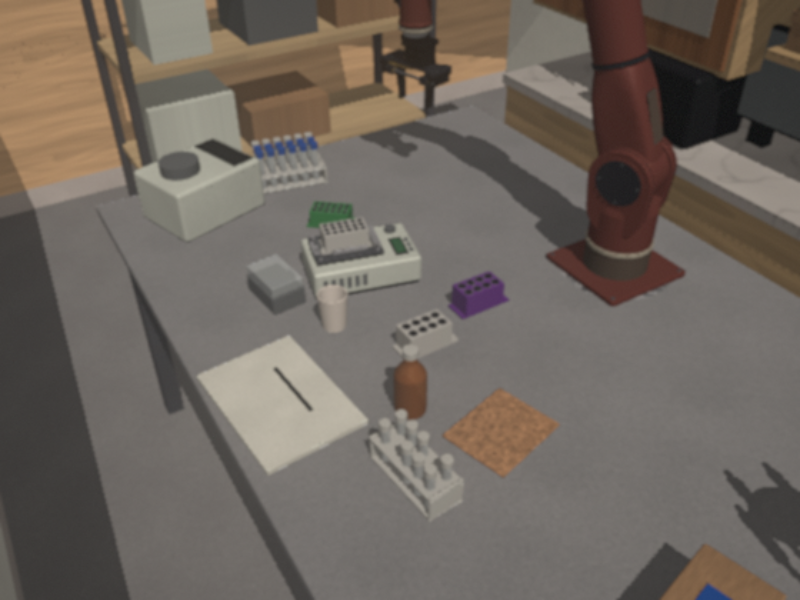

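View pics/top0b.png

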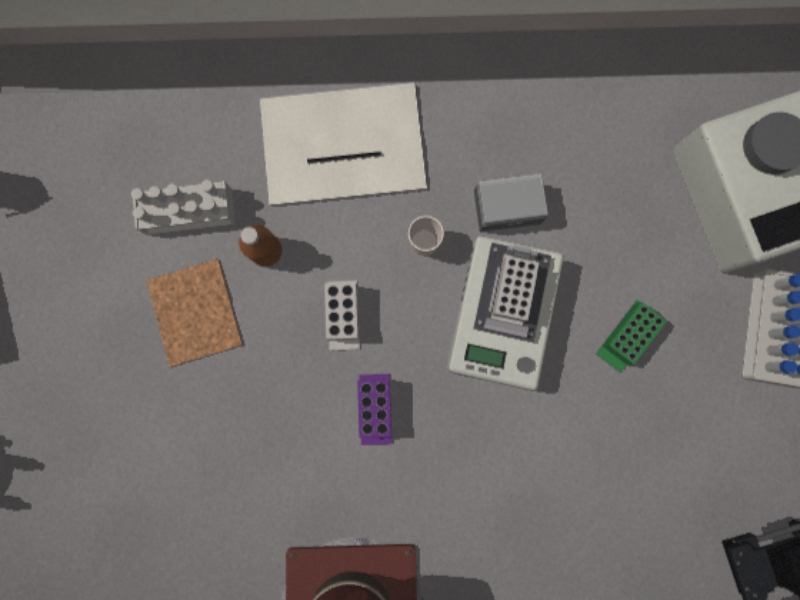

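View pics/wrist0b.png

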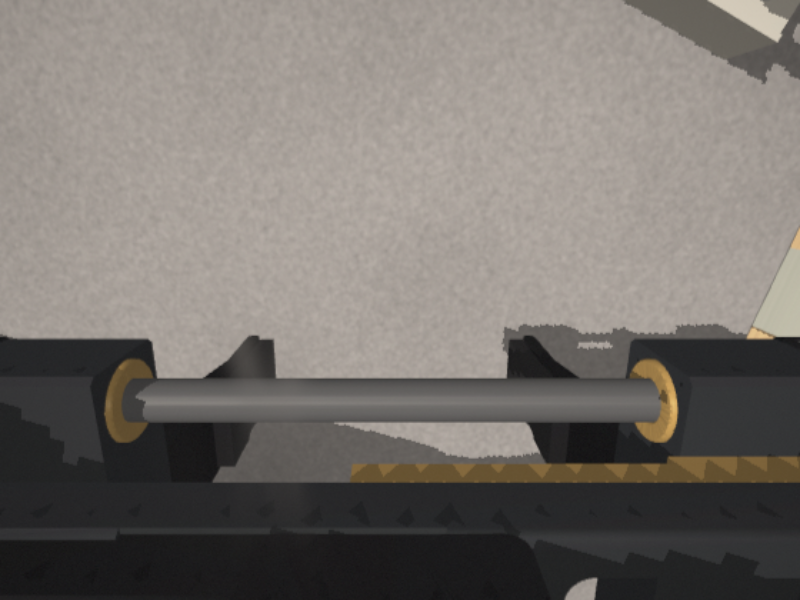

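```bash
cat > an.py <<'E'
from h import *
c=dict(np.load('pics/top0.npz'));P=cloud(c)
s=560/800
def reg(u0,u1,v0,v1,zl,zh):
    u0,u1,v0,v1=[int(k*s) for k in (u0,u1,v0,v1)]
    Q=P[v0:v1,u0:u1].reshape(-1,3);m=(Q[:,2]>zl)&(Q[:,2]<zh);return Q[m]
def rect(Q,n):
    r=cv2.minAreaRect((Q[:,:2]*1000).astype(np.float32));print(n,np.round(r[0],1),np.round(r[1],1),round(r[2],1),'z',np.round(np.percentile(Q[:,2],[5,50,95])*1000,1),len(Q))
rect(reg(100,260,240,380,0.002,0.015),'mat')
rect(reg(310,370,260,360,0.045,0.075),'large top')
rect(reg(310,370,260,360,0.002,0.075),'large all')
rect(reg(470,560,240,350,0.128,0.15),'small top')
rect(reg(440,580,225,400,0.06,0.11),'shaker')
rect(reg(440,580,225,400,0.084,0.1),'bed')
rect(reg(440,580,225,400,0.1,0.123),'lip etc')
rect(reg(345,410,360,460,0.02,0.075),'purple')
rect(reg(230,290,210,270,0.02,0.175),'bottle')
rect(reg(400,450,205,255,0.02,0.1),'beaker')
rect(reg(470,560,165,232,0.03,0.1),'tipbox')
rect(reg(120,240,170,240,0.02,0.12),'rack')
rect(reg(590,680,290,380,0.015,0.12),'green')
E
python3 an.py
python3 - <<'E'
from h import *
c=dict(np.load('pics/top0.npz'))
i=c['img'][155:280,305:405];cv2.imwrite('pics/crop1.png',cv2.resize(i[:,:,::-1],None,fx=5,fy=5,interpolation=cv2.INTER_CUBIC))
i=c['img'][180:320,215:290];cv2.imwrite('pics/crop2.png',cv2.resize(i[:,:,::-1],None,fx=4,fy=4,interpolation=cv2.INTER_CUBIC))
E
```

```text
mat [549.9 311.9] [304.7 260.5] 88.5 z [2.2 4.8 9.6] 4445
large top [533.3   5.4] [100.7  56.2] 1.0 z [52.1 56.1 60. ] 868
large all [541.9  11.9] [109.9 182.7] 88.7 z [ 2.3 53.9 59.5] 1424
small top [ 555.2 -297. ] [ 56.7 100.9] 76.0 z [132.4 136.1 139.8] 985
shaker [ 528.8 -257.1] [227.8 251.1] 76.3 z [ 69.3  75.7 103.2] 5166
bed [ 544.2 -249.9] [199.7 228.7] 78.0 z [85.5 90.3 98. ] 1323
lip etc [ 555.9 -298.1] [ 74.3 152.5] 75.6 z [100.6 105.8 115. ] 423
purple [358.2 -49.7] [100.   56.2] 0.5 z [52.3 56.2 60.4] 910
bottle [670.5 174. ] [122.9  61.1] 56.3 z [ 31.2 101.8 150.7] 634
beaker [ 663.4 -150.6] [60.9 62.4] 88.0 z [26.3 66.5 86.4] 307
tipbox [ 723.7 -310.4] [ 85.  120.9] 5.3 z [42.8 70.1 74.5] 1569
rack [711.5 280.3] [119.7 195. ] 5.0 z [46.7 54.  98. ] 1884
green [ 477.7 -526.2] [ 58.4 101.8] 49.3 z [24.6 45.7 50.2] 1005
```

View pics/crop1.png

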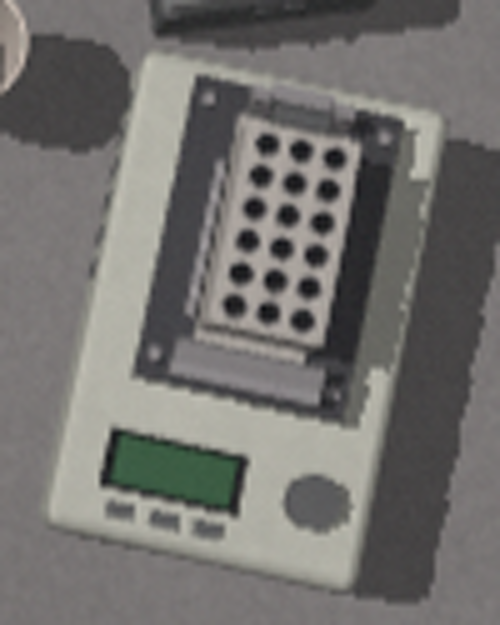

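View pics/crop2.png

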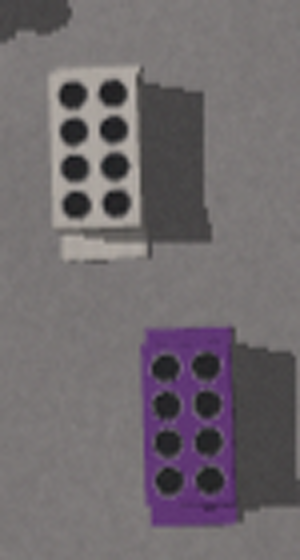

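```bash
cat >> an.py <<'E'
print('----')
img=c['img'].astype(int);hsv=cv2.cvtColor(c['img'],cv2.COLOR_RGB2HSV)
V,U=np.mgrid[0:420,0:560]
def rc(mask,u0,u1,v0,v1,n,z=None):
    m=mask&(U>u0*s)&(U<u1*s)&(V>v0*s)&(V<v1*s);Q=P[m]
    if z is not None:  # ray-plane intersection
        o=np.array(c['position']);d=Q-o;Q=o+d*((z-o[2])/d[:,2])[:,None]
    rect(Q,n)
    print(np.round(cv2.boxPoints(cv2.minAreaRect((Q[:,:2]*1000).astype(np.float32)))))
br=(hsv[...,1]>90)&(hsv[...,0]<20)
rc(br,140,250,250,375,'mat',.006)
rc(br&(P[...,2]>.02)&(P[...,2]<.1),235,290,215,270,'bottle')
for n,(a,b,cc,d),zl,zh in [('bottlecap',(230,290,210,270),.135,.16),('rack hi',(120,240,170,240),.08,.11),('rack',(120,240,170,240),.03,.08)]:
    rect(reg(a,b,cc,d,zl,zh),n)
print(proj(c,np.array([[.163,-.629,.222]])), np.round(R.from_euler('xyz',status.get_state()['tool_rot']).as_matrix(),3))
w=dict(np.load('pics/wrist0.npz'));print(np.round(Rm(w),3))
E
python3 an.py | sed -n '/----/,$p'
```

```text
----
mat [550.  253.8] [167.9 197.5] 15.4 z [nan nan nan] 3295
[[443. 327.]
 [495. 136.]
 [657. 181.]
 [605. 371.]]
bottle [651.6 145.5] [54.2 58.9] 49.7 z [25.9 80.4 99.3] 256
[[612. 144.]
 [656. 106.]
 [692. 147.]
 [647. 185.]]
bottlecap [654.3 148.4] [27.5 27.6] 28.6 z [141.1 149.2 152.4] 124
rack hi [728.2 266.3] [202.9  92.3] 76.9 z [86.2 95.9 99.9] 536
rack [734.5 294.1] [ 72.1 171.7] 5.5 z [46.7 52.1 69.9] 1319
[[533.23454764 374.55061399]] [[ 0.     0.251 -0.968]
 [ 0.    -0.968 -0.251]
 [-1.     0.    -0.   ]]
[[ 0.251  0.935  0.25 ]
 [-0.968  0.243  0.064]
 [-0.001 -0.258  0.966]]an.py:28: RuntimeWarning: divide by zero encountered in divide
  o=np.array(c['position']);d=Q-o;Q=o+d*((z-o[2])/d[:,2])[:,None]
an.py:28: RuntimeWarning: invalid value encountered in multiply
  o=np.array(c['position']);d=Q-o;Q=o+d*((z-o[2])/d[:,2])[:,None]
```

Run:
```python
from h import *
c=dict(np.load('pics/top0.npz'))
hsv=cv2.cvtColor(c['img'],cv2.COLOR_RGB2HSV)
m=((hsv[...,1]>90)&(hsv[...,0]<20)).astype(np.uint8);m[:,172:]=0;m[:,:90]=0;m[:170]=0;m[270:]=0
n,l,st,ce=cv2.connectedComponentsWithStats(m);k=1+np.argmax(st[1:,4]);ys,xs=np.nonzero(l==k)
f=210/np.tan(np.radians(c['vfov'])/2)
def ray(u,v,z):
    d=np.stack([(u-c['cx'])/f,-(v-c['cy'])/f,-np.ones_like(u,float)],-1)@Rm(c).T;o=c['position'];return o+d*((z-o[2])/d[...,2])[...,None]
Q=ray(xs.astype(float),ys.astype(float),.006)
r=cv2.minAreaRect((Q[:,:2]*1000).astype(np.float32));print(r,np.round(cv2.boxPoints(r)))
```

```text
((542.1076049804688, 282.32489013671875), (167.8563232421875, 138.62881469726562), 15.408327102661133) [[443. 327.]
 [480. 193.]
 [641. 238.]
 [605. 371.]]
```

```bash
cat >> h.py <<'E'
T=np.array([[0,0,-1.],[0,-1,0],[-1,0,0]])
def Rb(yaw,th=0): return R.from_euler('ZY',[yaw,-th],degrees=True).as_matrix()
def tgt(origin,yaw,th,off):
    """TCP pose for block underside-centre origin(m), tool offset off in block frame"""
    B=Rb(yaw,th);return np.array(origin)+B@np.array(off),B@T
def delta(p,Rt,st=None):
    st=st or status.get_state();R0=R.from_euler('xyz',st['tool_rot']).as_matrix()
    return np.round(R0.T@(p-st['tcp_pos']),4),np.round(np.degrees(R.from_matrix(R0.T@Rt).as_rotvec()),2)
E
python3 - <<'E'
from h import *
p,Rt=tgt([.5513,-.296,.09],-14,0,[.010,0,.15]);print(p,delta(p,Rt))
E
```

```text
[ 0.56100296 -0.29841922  0.24      ] (array([-0.0034, -0.2202, -0.4681]), array([28.54, -0.  ,  0.  ]))
```

{"api": "jog_arm", "payload": {
  "steps": [
    {"dp": [-0.01,-0.02,-0.045],"dr": [3,0,0],"jaw": 0.087},
    {"dp": [-0.03,-0.22,-0.468],"dr": [28.5,0,0],"jaw": 0.087},
    {"dp": [-0.03,-0.22,-0.468],"dr": [28.5,0,0],"jaw": 0.087},
    {"dp": [-0.03,-0.22,-0.468],"dr": [28.5,0,0],"jaw": 0.087},
    {"dp": [-0.03,-0.22,-0.468],"dr": [28.5,0,0],"jaw": 0.087},
    {"dp": [-0.03,-0.22,-0.468],"dr": [28.5,0,0],"jaw": 0.087},
    {"dp": [-0.03,-0.22,-0.468],"dr": [28.5,0,0],"jaw": 0.087},
    {"dp": [-0.03,-0.22,-0.468],"dr": [28.5,0,0],"jaw": 0.087},
    {"dp": [-0.03,-0.22,-0.468],"dr": [28.5,0,0],"jaw": 0.087},
    {"dp": [-0.03,-0.22,-0.468],"dr": [28.5,0,0],"jaw": 0.087}
  ]
}}

```text
clock: 1.9
tcp_pos: [0.5417, -0.3145, 0.2658]
tool_rot: [2.865, 1.57, -0.521]
wrist_force: [0.0, -0.4, 1.0]
opening: 0.999
```

{"api": "jog_arm", "payload": {
  "steps": [
    {"dp": [0,0,0],"dr": [0,0,0],"jaw": 0.087}
  ]
}}

```text
clock: 2.0
tcp_pos: [0.5461, -0.3082, 0.2654]
tool_rot: [-1.978, 1.566, 0.931]
wrist_force: [-0.2, 0.9, 0.5]
opening: 1.001
```

Run:
```python
from h import *
p,Rt=tgt([.5513,-.296,.09],-14,0,[.010,0,.15]);print(p,delta(p,Rt))
print(status.get_state()['clock'],status.get_state()['tcp_pos'],status.get_state()['wrist_force'])
c=viewer.capture('wrist');np.savez('pics/w1.npz',**c);cv2.imwrite('pics/w1.png',cv2.resize(c['img'][:,:,::-1],(800,600)))
```

```text
[ 0.56100296 -0.29841922  0.24      ] (array([ 0.0255, -0.0128, -0.0122]), array([ 0.67, -0.1 ,  0.24]))
2.0 [ 0.54607011 -0.30816257  0.26540469] [-0.16961216  0.87912391  0.51451672]
```

View pics/w1.png

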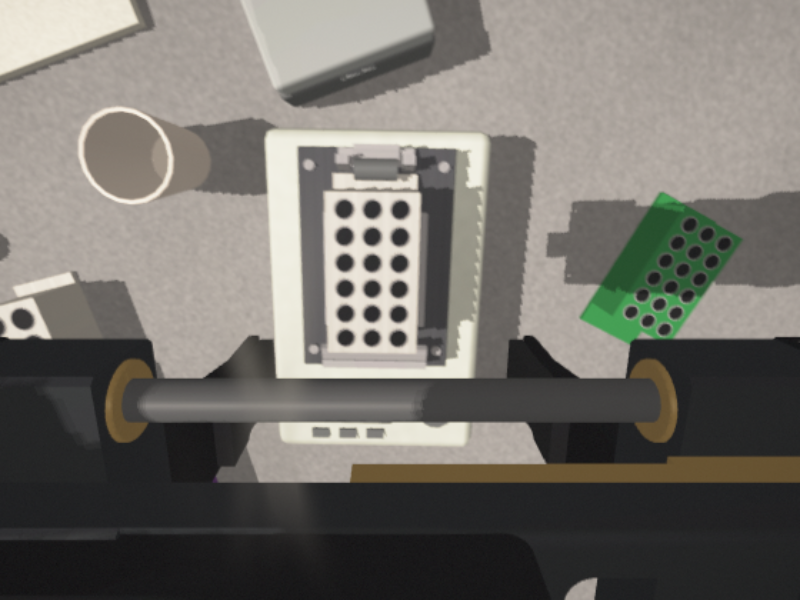

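```bash
cat > an2.py <<'E'
from h import *
def rect(Q,n):
    r=cv2.minAreaRect((Q[:,:2]*1000).astype(np.float32));print(n,np.round(r[0],1),np.round(r[1],1),round(r[2],2),'z',np.round(np.median(Q[:,2])*1000,1),len(Q))
def top(c,box,zl,zh,n):
    P=cloud(c);u0,u1,v0,v1=[int(k*.7) for k in box];Q=P[v0:v1,u0:u1];m=(Q[...,2]>zl)&(Q[...,2]<zh)
    m=cv2.morphologyEx(m.astype(np.uint8),cv2.MORPH_CLOSE,np.ones((5,5),np.uint8));m=cv2.morphologyEx(m,cv2.MORPH_OPEN,np.ones((5,5),np.uint8))
    nn,l,st,_=cv2.connectedComponentsWithStats(m);m=l==1+np.argmax(st[1:,4])
    z=np.median(Q[m][:,2]);o=np.array(c['position']);d=Q[m]-o;G=o+d*((z-o[2])/d[:,2])[:,None]
    rect(G,n);return G
E
python3 - <<'E'
from an2 import *
c=dict(np.load('pics/w1.npz'))
top(c,(300,440,170,370),.127,.15,'small')
top(c,(250,500,120,445),.065,.084,'housing')
top(c,(290,470,140,375),.084,.097,'bed')
top(c,(300,460,340,375),.1,.118,'lip')
top(c,(0,90,270,340),.045,.07,'large')
print(landmark_of(viewer.capture('wrist'),'lip'))
E
```

```text
small [nan nan] [0. 0.] 0.0 z nan 7300
housing [nan nan] [0. 0.] 0.0 z nan 9582
bed [ 556.1 -298.5] [104.9 155.5] 75.63 z nan 6449
lip [ 492.7 -282.5] [73.9 18. ] 75.09 z nan 867
large [567.8 -12. ] [50.3 29.1] 76.76 z nan 1058
[{'pixel': [257.7, 236.5], 'p': 0.84}]an2.py:8: RuntimeWarning: divide by zero encountered in divide
  z=np.median(Q[m][:,2]);o=np.array(c['position']);d=Q[m]-o;G=o+d*((z-o[2])/d[:,2])[:,None]
an2.py:8: RuntimeWarning: invalid value encountered in multiply
  z=np.median(Q[m][:,2]);o=np.array(c['position']);d=Q[m]-o;G=o+d*((z-o[2])/d[:,2])[:,None]
```

```bash
cat > an2.py <<'E'
from h import *
def rect(Q,n,z):
    r=cv2.minAreaRect((Q[:,:2]*1000).astype(np.float32));print(n,np.round(r[0],1),np.round(r[1],1),round(r[2],2),'z',np.round(z*1000,1),len(Q))
def top(c,box,zl,zh,n):
    P=cloud(c);u0,u1,v0,v1=[int(k*.7) for k in box];Q=P[v0:v1,u0:u1];m0=(Q[...,2]>zl)&(Q[...,2]<zh)
    m=cv2.morphologyEx(m0.astype(np.uint8),cv2.MORPH_CLOSE,np.ones((5,5),np.uint8));m=cv2.morphologyEx(m,cv2.MORPH_OPEN,np.ones((5,5),np.uint8))
    nn,l,st,_=cv2.connectedComponentsWithStats(m);m=l==1+np.argmax(st[1:,4])
    z=np.median(Q[m&m0][:,2]);o=np.array(c['position'])
    c2=dict(c);c2['depth']=np.ones_like(c['depth']);d=(cloud(c2)-o)[v0:v1,u0:u1][m];G=o+d*((z-o[2])/d[:,2])[:,None]
    rect(G,n,z);return G
E
python3 - <<'E'
from an2 import *
c=dict(np.load('pics/w1.npz'))
top(c,(300,440,170,370),.127,.15,'small')
top(c,(250,500,120,445),.065,.084,'housing')
top(c,(290,470,140,375),.084,.097,'bed')
top(c,(300,460,340,375),.1,.118,'lip')
c=dict(np.load('pics/top0.npz'))
top(c,(470,560,240,350),.127,.15,'small')
top(c,(310,370,260,360),.047,.07,'large')
E
```

```text
small [ 557.2 -298.6] [ 55.9 100.4] 75.93 z 137.5 7300
housing [ 552.5 -298.1] [156.4 187.4] 75.74 z 75.0 9582
bed [ 556.1 -298.9] [105.6 155.3] 75.75 z 91.3 6449
lip [ 492.7 -282.6] [74.3 18. ] 75.0 z 105.5 867
small [ 554.6 -296.2] [ 57.2 101.1] 75.88 z 136.1 990
large [532.7   5.1] [100.5  56.5] 0.96 z 56.1 871
```

Run:
```python
from h import *
p,Rt=tgt([.5525,-.2973,.09],-14.1,0,[.012,0,.028]);print(p,delta(p,Rt));print(status.get_state()['tcp_pos'])
```

```text
[ 0.56413846 -0.30022338  0.118     ] (array([ 0.1472, -0.0215, -0.0195]), array([ 0.15,  0.03, -0.03]))
[ 0.54008543 -0.31629117  0.26520986]
```

Run:
```python
from h import *
for i in range(2):
    c=viewer.capture('wrist');s=status.get_state();print(s['clock'],s['tcp_pos'],np.round(s['joint_vel'],3),c['position'])
np.savez('pics/w2.npz',**c)
from an2 import *
top(c,(300,440,170,370),.127,.15,'small')
top(c,(290,470,140,375),.084,.097,'bed')
top(c,(300,460,340,375),.1,.118,'lip')
```

```text
2.2 [ 0.53947008 -0.31715545  0.2653125 ] [ 0.015 -0.006  0.008  0.001 -0.002  0.001 -0.003] [ 0.6086228  -0.33465104  0.41446726]
2.25 [ 0.5392166  -0.31747375  0.26537111] [ 0.007 -0.004 -0.     0.001 -0.002 -0.001 -0.003] [ 0.60797912 -0.33559827  0.41454998]
small [ 557.7 -297.7] [56.9 99.6] 76.14 z 137.5 7413
bed [ 555.6 -299.4] [104.4 155.2] 75.72 z 91.3 5828
lip [ 492.8 -283.2] [73.2 17.3] 75.94 z 105.6 912
```

Run:
```python
from h import *
p,Rt=tgt([.553,-.2966,.09],-14.1,0,[.012,0,.028]);print(p,delta(p,Rt))
```

```text
[ 0.56463846 -0.29952338  0.118     ] (array([ 0.1473, -0.0237, -0.0203]), array([ 0.  ,  0.02, -0.04]))
```

{"api": "jog_arm", "payload": {
  "steps": [
    {"dp": [0.03,-0.0237,-0.0203],"dr": [0,0,0],"jaw": 0.087},
    {"dp": [0.07,-0.0237,-0.0203],"dr": [0,0,0],"jaw": 0.087},
    {"dp": [0.1,-0.0237,-0.0203],"dr": [0,0,0],"jaw": 0.087},
    {"dp": [0.125,-0.0237,-0.0203],"dr": [0,0,0],"jaw": 0.087},
    {"dp": [0.137,-0.0237,-0.0203],"dr": [0,0,0],"jaw": 0.087},
    {"dp": [0.147,-0.0237,-0.0203],"dr": [0,0,0],"jaw": 0.087},
    {"dp": [0.147,-0.0237,-0.0203],"dr": [0,0,0],"jaw": 0.087},
    {"dp": [0.147,-0.0237,-0.0203],"dr": [0,0,0],"jaw": 0.087}
  ]
}}

```text
clock: 3.05
tcp_pos: [0.5662, -0.2984, 0.1196]
tool_rot: [2.906, 1.569, -0.48]
wrist_force: [-0.6, -0.4, 0.2]
opening: 1.002
```

Run:
```python
from h import *
c=viewer.capture('wrist');cv2.imwrite('pics/w3.png',cv2.resize(c['img'][:,:,::-1],(800,600)))
p,Rt=tgt([.553,-.2966,.09],-14.1,0,[.012,0,.028]);print(delta(p,Rt));s=status.get_state();print(s['clock'],s['tcp_pos'],s['wrist_force'])
```

```text
(array([0.0019, 0.0016, 0.0015]), array([ 0.12, -0.12, -0.03]))
3.1 [ 0.56645218 -0.29831948  0.11985765] [-0.02312753  0.05019647  0.11537786]
```

View pics/w3.png

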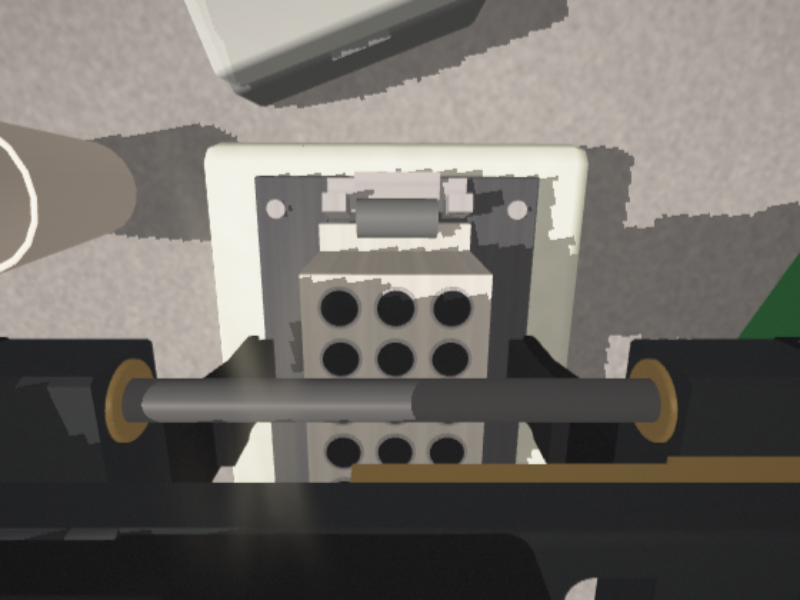

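{"api": "jog_arm", "payload": {
  "force": 55,
  "steps": [
    {"dp": [0,0,0],"dr": [0,0,0],"jaw": 0.05},
    {"dp": [0,0,0],"dr": [0,0,0],"jaw": 0.05},
    {"dp": [0,0,0],"dr": [0,0,0],"jaw": 0.05},
    {"dp": [0,0,0],"dr": [0,0,0],"jaw": 0.05},
    {"dp": [0,0,0],"dr": [0,0,0],"jaw": 0.05},
    {"dp": [0,0,0],"dr": [0,0,0],"jaw": 0.05}
  ]
}}

```text
clock: 3.7
tcp_pos: [0.5654, -0.2987, 0.1185]
tool_rot: [1.395, 1.57, -1.991]
wrist_force: [-2.1, -3.2, 1.7]
opening: 0.638
```

{"api": "jog_arm", "payload": {
  "steps": [
    {"dp": [-0.0013,0,0.0005],"dr": [0,1,0],"jaw": 0.05},
    {"dp": [-0.0026,0,0.001],"dr": [0,2,0],"jaw": 0.05},
    {"dp": [-0.0039,0,0.0013],"dr": [0,3,0],"jaw": 0.05},
    {"dp": [-0.0052,0,0.0016],"dr": [0,4,0],"jaw": 0.05},
    {"dp": [-0.0065,0,0.0022],"dr": [0,5,0],"jaw": 0.05},
    {"dp": [-0.0078,0,0.0027],"dr": [0,6,0],"jaw": 0.05},
    {"dp": [-0.0078,0,0.0027],"dr": [0,6,0],"jaw": 0.05},
    {"dp": [-0.0078,0,0.0027],"dr": [0,6,0],"jaw": 0.05}
  ]
}}

```text
clock: 4.5
tcp_pos: [0.5619, -0.2973, 0.1261]
tool_rot: [3.139, 1.467, -0.247]
wrist_force: [-4.3, -3.9, -4.0]
opening: 0.642
```

Run:
```python
from h import *
c=viewer.capture('wrist');cv2.imwrite('pics/w4.png',cv2.resize(c['img'][:,:,::-1],(800,600)))
p,Rt=tgt([.553,-.2966,.09],-14.1,6,[.012,0,.028]);print(delta(p,Rt));s=status.get_state();print(s['clock'],s['tcp_pos'],s['wrist_force'],s['moment'])
```

```text
(array([0.0069, 0.0015, 0.0006]), array([ 0.1 ,  0.04, -0.  ]))
4.55 [ 0.56198038 -0.29729054  0.1260498 ] [-5.1019699  -3.40315637 -3.71951793] [-0.73554676  1.18994194 -0.12943711]
```

View pics/w4.png

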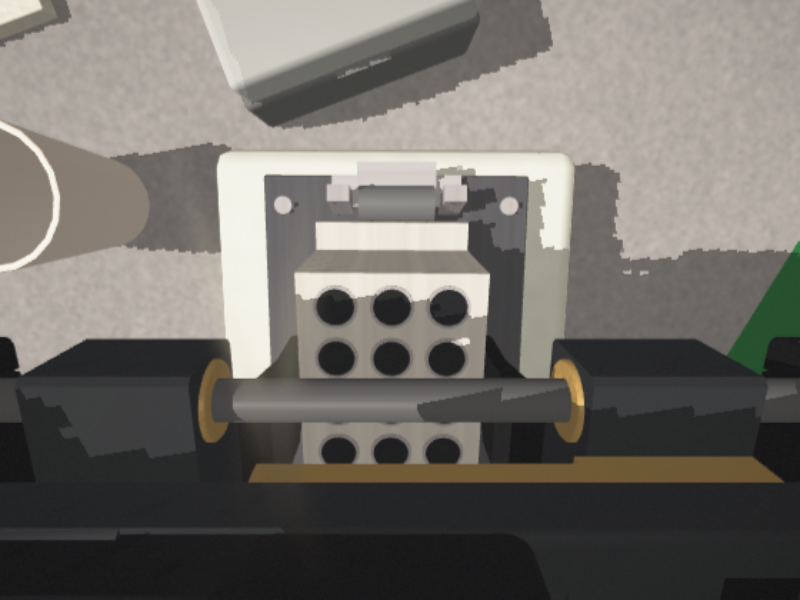

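```bash
cat >> h.py <<'E'
def cur(): 
    s=status.get_state();return np.array(s['tcp_pos']),R.from_euler('xyz',s['tool_rot']).as_matrix()
E
python3 - <<'E'
from h import *
o=np.array([.5537,-.2970,.0905])  # bed
# infer block toe from current, assuming offset (.0125,0,.0275+)
off=np.array([.0125,0,.028])+[.064,0,0]
B=Rb(-14.1)
for th,sx,sz in [(9,.001,.0),(12,.003,.0005),(12,.008,.001),(12,.017,.002),(12,.017,.03),(12,.017,.08)]:
    toe=o+B@np.array([-.064+sx,0,sz]);p,Rt=tgt(toe,-14.1,th,off);print(th,sx,sz,*delta(p,Rt))
p,Rt=tgt(o+B@np.array([-.064,0,0]),-14.1,6,off);print(delta(p,Rt))
E
```

```text
9 0.001 0.0 [-0.004   0.0017 -0.0005] [ 0.1   3.04 -0.  ]
12 0.003 0.0005 [-0.0082  0.0017 -0.0008] [0.1  6.04 0.  ]
12 0.008 0.001 [-0.0082  0.0017 -0.0058] [0.1  6.04 0.  ]
12 0.017 0.002 [-0.0082  0.0018 -0.0148] [0.1  6.04 0.  ]
12 0.017 0.03 [-0.0361  0.0018 -0.0177] [0.1  6.04 0.  ]
12 0.017 0.08 [-0.0858  0.0018 -0.0229] [0.1  6.04 0.  ]
(array([-0.0002,  0.0017, -0.0011]), array([ 0.1 ,  0.04, -0.  ]))
```

{"api": "jog_arm", "payload": {
  "steps": [
    {"dp": [-0.002,0,0.0003],"dr": [0,1.5,0],"jaw": 0.05},
    {"dp": [-0.004,0,0.0003],"dr": [0,3,0],"jaw": 0.05},
    {"dp": [-0.0062,0,0],"dr": [0,4.5,0],"jaw": 0.05},
    {"dp": [-0.0085,0,-0.0008],"dr": [0,6,0],"jaw": 0.05},
    {"dp": [-0.0085,0,-0.0045],"dr": [0,6,0],"jaw": 0.05},
    {"dp": [-0.0088,0,-0.0085],"dr": [0,6,0],"jaw": 0.05},
    {"dp": [-0.009,0,-0.0125],"dr": [0,6,0],"jaw": 0.05},
    {"dp": [-0.009,0,-0.016],"dr": [0,6,0],"jaw": 0.05},
    {"dp": [-0.009,0,-0.016],"dr": [0,6,0],"jaw": 0.05},
    {"dp": [-0.009,0,-0.016],"dr": [0,6,0],"jaw": 0.05}
  ]
}}

```text
clock: 5.55
tcp_pos: [0.5782, -0.3011, 0.1367]
tool_rot: [3.14, 1.361, -0.245]
wrist_force: [-2.2, -4.2, -6.6]
opening: 0.64
```

Run:
```python
from h import *
c=viewer.capture('wrist');a=c['img'];c2=viewer.capture('scene');cv2.imwrite('pics/w5.png',np.hstack([cv2.resize(a[:,:,::-1],(400,300)),cv2.resize(c2['img'][130:230,190:310,::-1],(400,333))[:300]]))
s=status.get_state();print(s['clock'],s['tcp_pos'],s['wrist_force'],s['moment'])
```

```text
5.65 [ 0.57822941 -0.30110369  0.13675152] [-2.39789426 -4.56325227 -7.36576475] [-0.95944538  0.99378915  0.07634333]
```

View pics/w5.png

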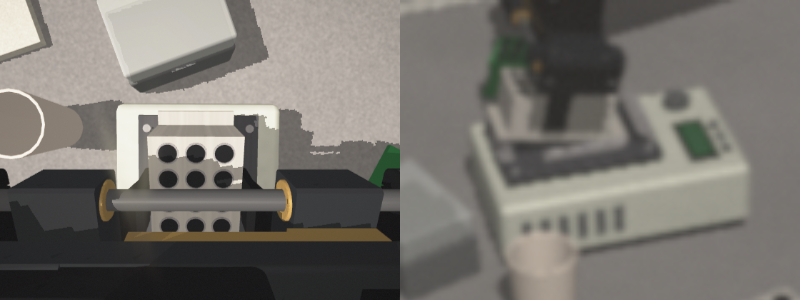

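{"api": "jog_arm", "payload": {
  "steps": [
    {"dp": [-0.003,0,-0.0016],"dr": [0,0,0],"jaw": 0.05},
    {"dp": [-0.006,0,-0.0023],"dr": [0,0,0],"jaw": 0.05},
    {"dp": [-0.009,0,-0.003],"dr": [0,0,0],"jaw": 0.05},
    {"dp": [-0.009,0,-0.003],"dr": [0,0,0],"jaw": 0.05}
  ]
}}

```text
clock: 6.05
tcp_pos: [0.58, -0.3001, 0.1472]
tool_rot: [-3.137, 1.36, -0.239]
wrist_force: [0.0, -0.6, -6.1]
opening: 0.638
```

Run:
```python
from h import *
for o,y,th in [((.565,-.297,.19),-14.1,12),((.542,.282,.16),15.4,0)]:
    p,Rt=tgt(o,y,th,[.0125,0,.028]);print(p,*delta(p,Rt))
```

```text
[ 0.57121234 -0.29856043  0.21998703] [-0.073   0.0006 -0.0066] [ 0.18 -0.1   0.09]
[0.55405119 0.28531945 0.188     ] [-0.0742 -0.5621  0.1537] [-29.2  -11.84  -3.04]
```

{"api": "jog_arm", "payload": {
  "steps": [
    {"dp": [-0.035,0,-0.006],"dr": [0,0,0],"jaw": 0.05},
    {"dp": [-0.073,0,-0.009],"dr": [0,0,0],"jaw": 0.05},
    {"dp": [-0.09,-0.04,0.01],"dr": [-3,-4,0],"jaw": 0.05},
    {"dp": [-0.09,-0.085,0.025],"dr": [-6,-8,-0.5],"jaw": 0.05},
    {"dp": [-0.09,-0.13,0.037],"dr": [-9,-11.8,-1],"jaw": 0.05},
    {"dp": [-0.09,-0.175,0.05],"dr": [-12,-11.8,-1.5],"jaw": 0.05},
    {"dp": [-0.09,-0.22,0.061],"dr": [-15,-11.8,-2],"jaw": 0.05},
    {"dp": [-0.088,-0.265,0.073],"dr": [-17,-11.8,-2.2],"jaw": 0.05},
    {"dp": [-0.086,-0.31,0.085],"dr": [-20,-11.8,-2.4],"jaw": 0.05},
    {"dp": [-0.084,-0.355,0.097],"dr": [-22,-11.8,-2.6],"jaw": 0.05}
  ]
}}

```text
clock: 7.05
tcp_pos: [0.5554, 0.0733, 0.2087]
tool_rot: [-2.184, 1.564, 1.103]
wrist_force: [1.1, -0.6, -5.9]
opening: 0.639
```

Run:
```python
from h import *
for o,y,th in [((.542,.282,.12),15.4,0)]:
    p,Rt=tgt(o,y,th,[.0125,0,.028]);print(p,*delta(p,Rt),cur()[0],status.get_state()['joint_vel'][0])
```

```text
[0.55405119 0.28531945 0.148     ] [ 0.0619 -0.2097 -0.029 ] [-7.11 -0.23  0.28] [0.55541304 0.07325685 0.20872387] -0.5598696600206748
```

{"api": "jog_arm", "payload": {
  "steps": [
    {"dp": [0,-0.045,-0.006],"dr": [-2,0,0],"jaw": 0.05},
    {"dp": [0.01,-0.09,-0.012],"dr": [-4,0,0],"jaw": 0.05},
    {"dp": [0.02,-0.13,-0.018],"dr": [-5,0,0],"jaw": 0.05},
    {"dp": [0.03,-0.16,-0.022],"dr": [-6,0,0],"jaw": 0.05},
    {"dp": [0.035,-0.175,-0.024],"dr": [-6.5,0,0],"jaw": 0.05},
    {"dp": [0.04,-0.18,-0.025],"dr": [-6.5,0,0],"jaw": 0.05},
    {"dp": [0.04,-0.18,-0.025],"dr": [-6.5,0,0],"jaw": 0.05},
    {"dp": [0.04,-0.18,-0.025],"dr": [-6.5,0,0],"jaw": 0.05}
  ]
}}

```text
clock: 7.85
tcp_pos: [0.5553, 0.2507, 0.1693]
tool_rot: [-2.175, 1.566, 1.22]
wrist_force: [-0.4, -0.2, -6.6]
opening: 0.639
```

Run:
```python
from h import *
c=viewer.capture('wrist');cv2.imwrite('pics/w6.png',cv2.resize(c['img'][:,:,::-1],(800,600)))
c=viewer.capture('top');cv2.imwrite('pics/t6.png',cv2.resize(c['img'][130:300,60:280,::-1],(800,600)))
for o,y,th in [((.542,.282,.006),15.4,0)]:
    p,Rt=tgt(o,y,th,[.0125,0,.028]);print(p,*delta(p,Rt),cur()[0])
from an2 import *
B=cur()
```

```text
[0.55405119 0.28531945 0.034     ] [ 0.1358 -0.0333 -0.0069] [-0.9  -0.18  0.21] [0.55546048 0.25076575 0.16964067]
```

View pics/w6.png

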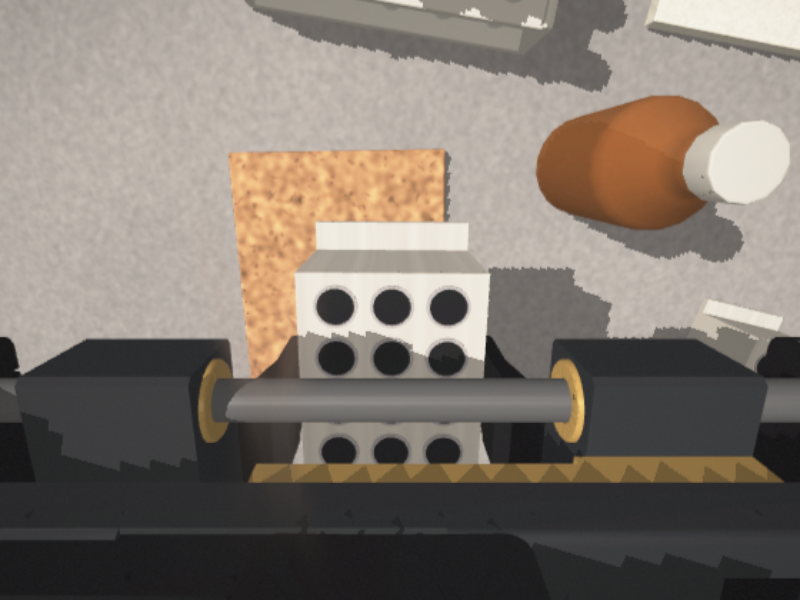

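View pics/t6.png

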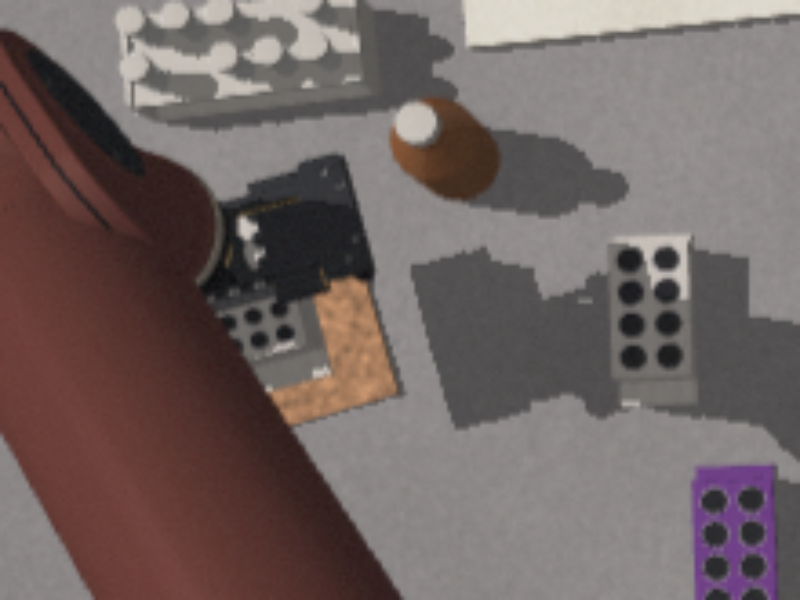

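{"api": "jog_arm", "payload": {
  "steps": [
    {"dp": [0.03,-0.033,-0.007],"dr": [-0.9,0,0],"jaw": 0.05},
    {"dp": [0.07,-0.033,-0.007],"dr": [-0.9,0,0],"jaw": 0.05},
    {"dp": [0.1,-0.033,-0.007],"dr": [-0.9,0,0],"jaw": 0.05},
    {"dp": [0.115,-0.033,-0.007],"dr": [-0.9,0,0],"jaw": 0.05},
    {"dp": [0.122,-0.033,-0.007],"dr": [-0.9,0,0],"jaw": 0.05},
    {"dp": [0.125,-0.033,-0.007],"dr": [-0.9,0,0],"jaw": 0.05},
    {"dp": [0.125,-0.033,-0.007],"dr": [-0.9,0,0],"jaw": 0.05},
    {"dp": [0.125,-0.033,-0.007],"dr": [-0.9,0,0],"jaw": 0.05}
  ]
}}

```text
clock: 8.75
tcp_pos: [0.5542, 0.2872, 0.0459]
tool_rot: [-2.344, 1.564, 1.069]
wrist_force: [0.1, 0.4, -4.7]
opening: 0.643
```

Run:
```python
from h import *
c=viewer.capture('wrist');cv2.imwrite('pics/w7.png',cv2.resize(c['img'][:,:,::-1],(800,600)))
for o,y,th in [((.542,.282,.006),15.4,0)]:
    p,Rt=tgt(o,y,th,[.0125,0,.028]);print(p,*delta(p,Rt),cur()[0],status.get_state()['wrist_force'])
```

```text
[0.55405119 0.28531945 0.034     ] [0.0118 0.0019 0.0005] [ 0.14 -0.26  0.27] [0.55402608 0.28722445 0.0457837 ] [-0.22868937  1.15986344 -7.29146475]
```

View pics/w7.png

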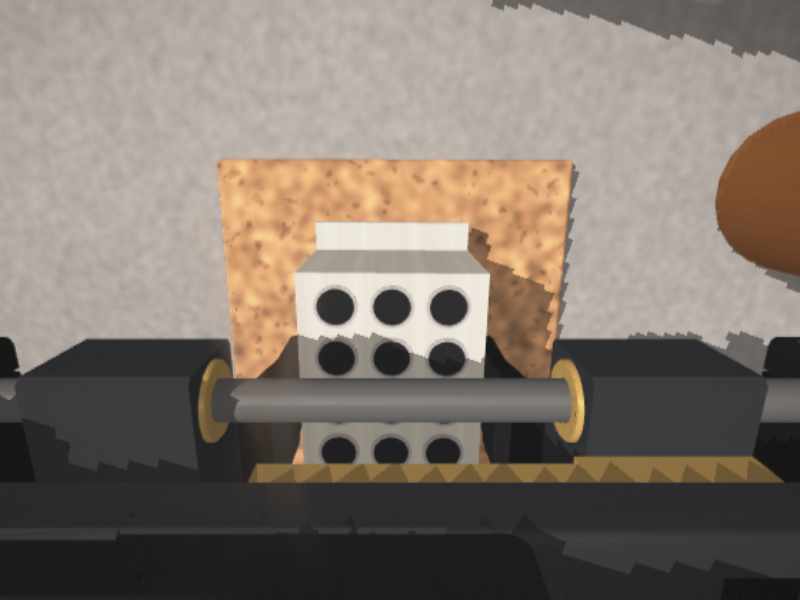

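{"api": "jog_arm", "payload": {
  "steps": [
    {"dp": [0.004,0,0],"dr": [0,0,0],"jaw": 0.05},
    {"dp": [0.007,0,0],"dr": [0,0,0],"jaw": 0.05},
    {"dp": [0.009,0,0],"dr": [0,0,0],"jaw": 0.05},
    {"dp": [0.0095,0,0],"dr": [0,0,0],"jaw": 0.05},
    {"dp": [0.0095,0,0],"dr": [0,0,0],"jaw": 0.05}
  ]
}}

```text
clock: 9.3
tcp_pos: [0.5532, 0.2869, 0.0348]
tool_rot: [-2.035, 1.566, 1.378]
wrist_force: [0.2, 0.5, -6.6]
opening: 0.639
```

{"api": "jog_arm", "payload": {
  "steps": [
    {"dp": [0.0007,0,0],"dr": [0,0,0],"jaw": 0.05},
    {"dp": [0.0012,0,0],"dr": [0,0,0],"jaw": 0.05},
    {"dp": [0.0012,0,0],"dr": [0,0,0],"jaw": 0.05}
  ]
}}

```text
clock: 9.6
tcp_pos: [0.5532, 0.287, 0.0346]
tool_rot: [-2.152, 1.566, 1.261]
wrist_force: [-4.3, -2.9, 5.2]
opening: 0.641
```

{"api": "jog_arm", "payload": {
  "force": 20,
  "steps": [
    {"dp": [0,0,0],"dr": [0,0,0],"jaw": 0.05},
    {"dp": [0,0,0],"dr": [0,0,0],"jaw": 0.06},
    {"dp": [0,0,0],"dr": [0,0,0],"jaw": 0.07},
    {"dp": [0,0,0],"dr": [0,0,0],"jaw": 0.085},
    {"dp": [0,0,0],"dr": [0,0,0],"jaw": 0.085},
    {"dp": [0,0,0],"dr": [0,0,0],"jaw": 0.085}
  ]
}}

```text
clock: 10.2
tcp_pos: [0.5533, 0.287, 0.0337]
tool_rot: [-2.091, 1.566, 1.322]
wrist_force: [0.6, -0.0, -0.5]
opening: 0.939
```

Run:
```python
from h import *
c=viewer.capture('wrist');cv2.imwrite('pics/w8.png',cv2.resize(c['img'][:,:,::-1],(800,600)))
print(cur()[0],status.get_state()['wrist_force'],status.get_state()['opening'],status.get_state()['joint_positions'])
# next: above large block (.529,.0055)
p,Rt=tgt((.5287,.005,0),1,0,[.012,0,.19]);print(p,*delta(p,Rt))
```

```text
[0.55327026 0.28695961 0.03362533] [0.37402712 0.44836939 0.84286835] 0.9541523464951412 [-0.11663238  0.51852159 -0.54954985  1.71571974  0.31018545  0.99162628
 -2.07750878]
[0.54069817 0.00520943 0.19      ] [-0.1578  0.2673  0.0873] [14.55 -0.11  0.28]
```

View pics/w8.png

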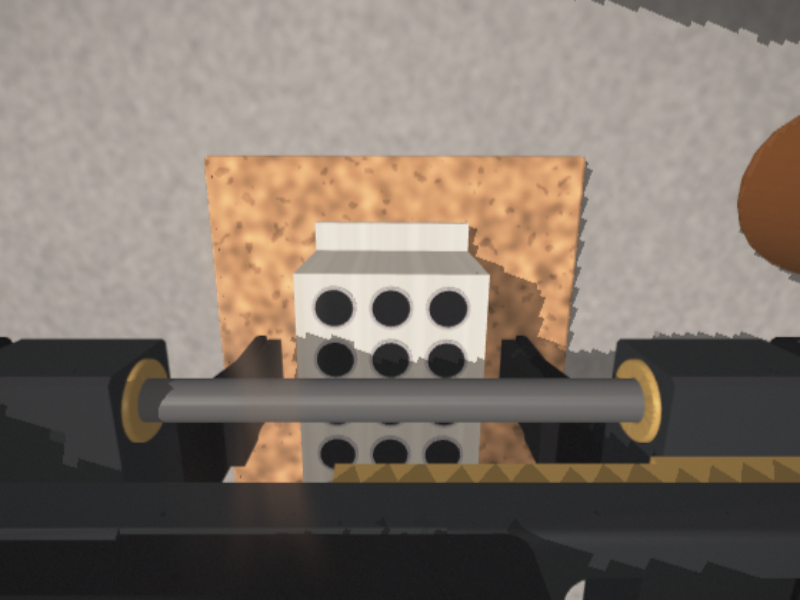

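{"api": "jog_arm", "payload": {
  "steps": [
    {"dp": [-0.03,0,0],"dr": [0,0,0],"jaw": 0.087},
    {"dp": [-0.075,0,0],"dr": [0,0,0],"jaw": 0.087},
    {"dp": [-0.12,0.01,0.01],"dr": [1,0,0],"jaw": 0.087},
    {"dp": [-0.158,0.04,0.03],"dr": [3,0,0],"jaw": 0.087},
    {"dp": [-0.158,0.085,0.045],"dr": [5,0,0],"jaw": 0.087},
    {"dp": [-0.158,0.13,0.065],"dr": [8,0,0],"jaw": 0.087},
    {"dp": [-0.158,0.175,0.08],"dr": [11,0,0],"jaw": 0.087},
    {"dp": [-0.158,0.215,0.092],"dr": [13,0,0],"jaw": 0.087},
    {"dp": [-0.158,0.245,0.1],"dr": [14.5,0,0],"jaw": 0.087},
    {"dp": [-0.158,0.262,0.107],"dr": [14.5,0,0],"jaw": 0.087}
  ]
}}

```text
clock: 11.25
tcp_pos: [0.5201, 0.0017, 0.1903]
tool_rot: [-1.944, 1.566, 1.211]
wrist_force: [0.7, 0.8, -1.3]
opening: 1.002
```

{"api": "jog_arm", "payload": {
  "steps": [
    {"dp": [0,0,0],"dr": [0,0,0],"jaw": 0.087},
    {"dp": [0,0,0],"dr": [0,0,0],"jaw": 0.087},
    {"dp": [0,0,0],"dr": [0,0,0],"jaw": 0.087}
  ]
}}

```text
clock: 11.55
tcp_pos: [0.5203, 0.0065, 0.1903]
tool_rot: [-1.822, 1.565, 1.34]
wrist_force: [0.1, 0.1, 0.3]
opening: 0.998
```

Run:
```python
from an2 import *
c=viewer.capture('wrist');cv2.imwrite('pics/w9.png',cv2.resize(c['img'][:,:,::-1],(800,600)))
print(cur()[0],status.get_state()['joint_vel'])
top(c,(280,460,150,375),.045,.07,'large')
p,Rt=tgt((.5287,.005,0),1,0,[.012,0,.028]);print(p,*delta(p,Rt))
```

```text
[0.52026267 0.00655984 0.1902487 ] [-0.00211     0.00216801  0.00312518  0.00043164  0.00153938  0.00035739
  0.00102195]
large [535.2   4.1] [99.8 55.9] 0.85 z 57.5 7158
[0.54069817 0.00520943 0.028     ] [ 0.1623  0.0026 -0.0202] [ 0.18 -0.08  0.31]
```

View pics/w9.png

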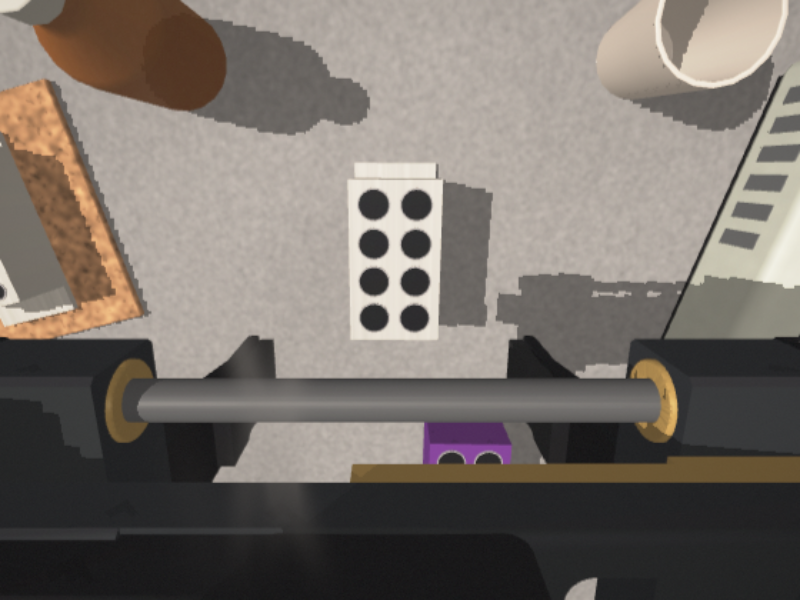

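Run:
```python
from h import *
p,Rt=tgt((.5310,.0042,0),.9,0,[.012,0,.030]);print(p,*delta(p,Rt))
```

```text
[0.54299852 0.00438849 0.03      ] [ 0.1603  0.0035 -0.0225] [ 0.28 -0.08  0.31]
```

{"api": "jog_arm", "payload": {
  "steps": [
    {"dp": [0.03,0.0035,-0.0225],"dr": [0.3,0,0.3],"jaw": 0.087},
    {"dp": [0.07,0.0035,-0.0225],"dr": [0.3,0,0.3],"jaw": 0.087},
    {"dp": [0.11,0.0035,-0.0225],"dr": [0.3,0,0.3],"jaw": 0.087},
    {"dp": [0.14,0.0035,-0.0225],"dr": [0.3,0,0.3],"jaw": 0.087},
    {"dp": [0.155,0.0035,-0.0225],"dr": [0.3,0,0.3],"jaw": 0.087},
    {"dp": [0.16,0.0035,-0.0225],"dr": [0.3,0,0.3],"jaw": 0.087},
    {"dp": [0.16,0.0035,-0.0225],"dr": [0.3,0,0.3],"jaw": 0.087},
    {"dp": [0.16,0.0035,-0.0225],"dr": [0.3,0,0.3],"jaw": 0.087}
  ]
}}

```text
clock: 12.4
tcp_pos: [0.5441, 0.003, 0.0318]
tool_rot: [3.05, 1.567, -0.078]
wrist_force: [0.7, -0.1, -0.0]
opening: 1.001
```

{"api": "jog_arm", "payload": {
  "force": 55,
  "steps": [
    {"dp": [0,0,0],"dr": [0,0,0],"jaw": 0.05},
    {"dp": [0,0,0],"dr": [0,0,0],"jaw": 0.05},
    {"dp": [0,0,0],"dr": [0,0,0],"jaw": 0.05},
    {"dp": [0,0,0],"dr": [0,0,0],"jaw": 0.05},
    {"dp": [0,0,0],"dr": [0,0,0],"jaw": 0.05},
    {"dp": [0,0,0],"dr": [0,0,0],"jaw": 0.05}
  ]
}}

```text
clock: 13.0
tcp_pos: [0.5432, 0.0035, 0.0305]
tool_rot: [-2.894, 1.569, 0.261]
wrist_force: [0.2, 3.6, 2.4]
opening: 0.642
```

Run:
```python
from an2 import *
c=viewer.capture('wrist');cv2.imwrite('pics/w10.png',cv2.resize(c['img'][:,:,::-1],(800,600)))
s=status.get_state();print(s['tcp_pos'],s['opening'],s['wrist_force'],s['clock'])
p,Rt=tgt((.5310,.0042,0),.9,0,[.012,0,.030]);print(p,*delta(p,Rt))
```

```text
[0.54316107 0.00345219 0.03047312] 0.6407369673611495 [-0.4006365   4.21684957  3.26862613] 13.05
[0.54299852 0.00438849 0.03      ] [ 0.0005 -0.0009  0.0002] [-0.13 -0.09  0.02]
```

View pics/w10.png

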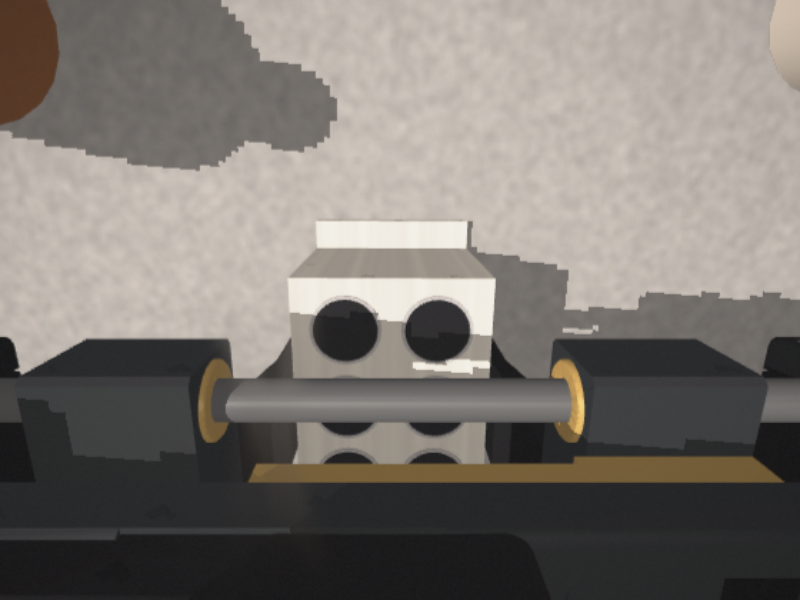

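```bash
cat >> h.py <<'E'
BED=np.array([.5533,-.2957,.090]);OFF=np.array([.0765,0,.0304])
def ins(sx,sz,th,yaw=-14.1):
    toe=BED+Rb(yaw)@np.array([-.064+sx,0,sz]);return tgt(toe,yaw,th,OFF)
E
python3 - <<'E'
from h import *
p,Rt=ins(.018,.06,12);print(p,*delta(p,Rt))
E
```

```text
[ 0.57512966 -0.30118323  0.19564093] [-0.1652  0.305  -0.0281] [14.82 11.84  1.59]
```

{"api": "jog_arm", "payload": {
  "steps": [
    {"dp": [-0.01,0,0],"dr": [0,0,0],"jaw": 0.05},
    {"dp": [-0.045,0,0],"dr": [0,0,0],"jaw": 0.05},
    {"dp": [-0.09,0.005,0],"dr": [0,0,0],"jaw": 0.05},
    {"dp": [-0.135,0.02,0],"dr": [1,0,0],"jaw": 0.05},
    {"dp": [-0.16,0.05,-0.003],"dr": [3,2,0.2],"jaw": 0.05},
    {"dp": [-0.175,0.09,-0.007],"dr": [5,4,0.5],"jaw": 0.05},
    {"dp": [-0.18,0.135,-0.012],"dr": [7,6,0.8],"jaw": 0.05},
    {"dp": [-0.18,0.18,-0.017],"dr": [9,8,1],"jaw": 0.05},
    {"dp": [-0.18,0.22,-0.02],"dr": [11,10,1.3],"jaw": 0.05},
    {"dp": [-0.18,0.255,-0.024],"dr": [13,11,1.5],"jaw": 0.05}
  ]
}}

```text
clock: 14.05
tcp_pos: [0.568, -0.2549, 0.2098]
tool_rot: [3.115, 1.377, -0.245]
wrist_force: [0.7, 0.4, -5.2]
opening: 0.638
```

{"api": "jog_arm", "payload": {
  "steps": [
    {"dp": [0,0.022,0],"dr": [1,0.5,0],"jaw": 0.05},
    {"dp": [0,0.035,0],"dr": [1.7,0.8,0],"jaw": 0.05},
    {"dp": [0,0.042,0],"dr": [1.7,0.8,0],"jaw": 0.05},
    {"dp": [0,0.042,0],"dr": [1.7,0.8,0],"jaw": 0.05},
    {"dp": [0,0.042,0],"dr": [1.7,0.8,0],"jaw": 0.05},
    {"dp": [0,0.042,0],"dr": [1.7,0.8,0],"jaw": 0.05}
  ]
}}

```text
clock: 14.65
tcp_pos: [0.5617, -0.2912, 0.2106]
tool_rot: [-3.131, 1.362, -0.231]
wrist_force: [-0.6, 0.6, -6.3]
opening: 0.64
```

Run:
```python
from h import *
c=viewer.capture('wrist');cv2.imwrite('pics/w11.png',cv2.resize(c['img'][:,:,::-1],(800,600)))
s=status.get_state();print(s['clock'],s['tcp_pos'],s['opening'],s['wrist_force'],s['moment'],s['joint_vel'][0])
p,Rt=ins(.018,.06,12);print(p,*delta(p,Rt))
p,Rt=ins(.018,.006,12);print(p,*delta(p,Rt))
```

```text
14.7 [ 0.56161107 -0.29144898  0.2105651 ] 0.6382536676398763 [ 1.10908814  0.76405207 -5.80536443] [0.14870897 0.4335589  0.01421975] 0.0030241538550505706
[ 0.57512966 -0.30118323  0.19564093] [ 0.0178  0.0062 -0.012 ] [0.22 0.06 0.17]
[ 0.57512966 -0.30118323  0.14164093] [ 0.0706  0.0064 -0.0009] [0.22 0.06 0.17]
```

View pics/w11.png

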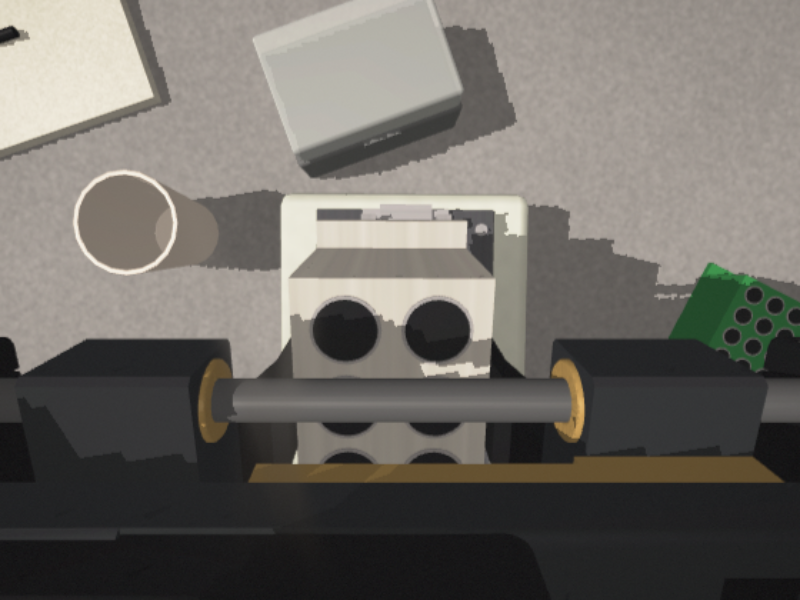

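{"api": "jog_arm", "payload": {
  "steps": [
    {"dp": [0.002,0.0063,-0.016],"dr": [0.2,0,0.15],"jaw": 0.05},
    {"dp": [0.018,0.0063,-0.012],"dr": [0.2,0,0.15],"jaw": 0.05},
    {"dp": [0.035,0.0063,-0.0085],"dr": [0.2,0,0.15],"jaw": 0.05},
    {"dp": [0.05,0.0063,-0.0052],"dr": [0.2,0,0.15],"jaw": 0.05},
    {"dp": [0.06,0.0063,-0.0031],"dr": [0.2,0,0.15],"jaw": 0.05},
    {"dp": [0.066,0.0063,-0.0018],"dr": [0.2,0,0.15],"jaw": 0.05},
    {"dp": [0.07,0.0063,-0.001],"dr": [0.2,0,0.15],"jaw": 0.05},
    {"dp": [0.07,0.0063,-0.001],"dr": [0.2,0,0.15],"jaw": 0.05},
    {"dp": [0.07,0.0063,-0.001],"dr": [0.2,0,0.15],"jaw": 0.05},
    {"dp": [0.07,0.0063,-0.001],"dr": [0.2,0,0.15],"jaw": 0.05}
  ]
}}

```text
clock: 15.7
tcp_pos: [0.575, -0.3029, 0.143]
tool_rot: [3.14, 1.361, -0.25]
wrist_force: [0.6, -1.1, -5.1]
opening: 0.641
```

Run:
```python
from h import *
c=viewer.capture('wrist');cv2.imwrite('pics/w12.png',cv2.resize(c['img'][:,:,::-1],(800,600)))
c2=viewer.capture('scene');cv2.imwrite('pics/s12.png',cv2.resize(c2['img'][120:230,190:310,::-1],None,fx=5,fy=5,interpolation=cv2.INTER_CUBIC))
s=status.get_state();print(s['clock'],s['tcp_pos'],s['opening'],s['wrist_force'],s['moment'],s['joint_vel'][0])
for a in [(.018,.006,12),(.018,.002,12),(.012,.002,12),(.006,.0015,12),(0,.001,12),(.0005,.0005,8),(.0005,0,4),(0.0,0,0)]:
  p,Rt=ins(*a);print(a,*delta(p,Rt))
```

```text
15.8 [ 0.57489775 -0.30280932  0.14279468] 0.6418673371919569 [ 0.09420764 -0.08180069 -6.079519  ] [ 0.135556    0.41608088 -0.01406125] 0.0003931127440000824
(0.018, 0.006, 12) [ 0.0011 -0.0016  0.0004] [-0.1   0.   -0.04]
(0.018, 0.002, 12) [ 0.005  -0.0016  0.0012] [-0.1   0.   -0.04]
(0.012, 0.002, 12) [ 0.0038 -0.0016  0.0071] [-0.1   0.   -0.04]
(0.006, 0.0015, 12) [ 0.003  -0.0016  0.0131] [-0.1   0.   -0.04]
(0, 0.001, 12) [ 0.0022 -0.0016  0.0191] [-0.1   0.   -0.04]
(0.0005, 0.0005, 8) [ 0.0082 -0.0016  0.0167] [-0.1  -4.   -0.04]
(0.0005, 0, 4) [ 0.0143 -0.0016  0.0153] [-0.11 -8.   -0.03]
(0.0, 0, 0) [ 0.0198 -0.0016  0.0146] [ -0.11 -12.    -0.03]
```

View pics/w12.png

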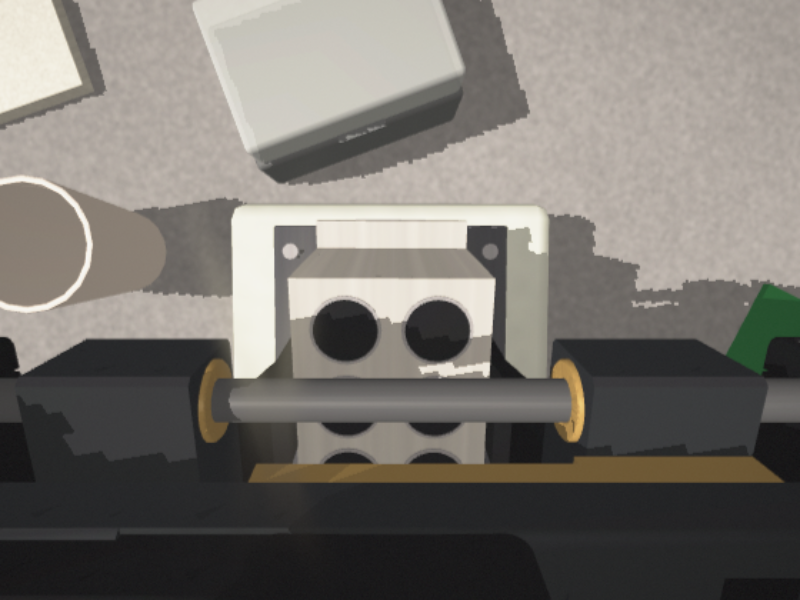

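View pics/s12.png

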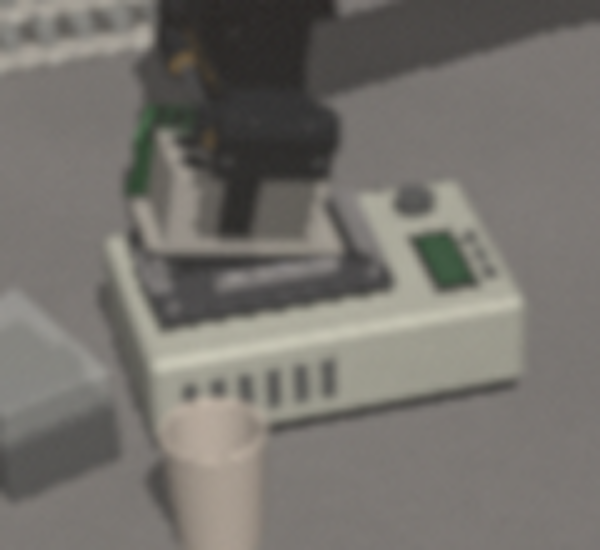

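{"api": "jog_arm", "payload": {
  "steps": [
    {"dp": [0.002,-0.0008,0.0005],"dr": [0,0,0],"jaw": 0.05},
    {"dp": [0.0045,-0.0014,0.001],"dr": [0,0,0],"jaw": 0.05},
    {"dp": [0.004,-0.0014,0.0045],"dr": [0,0,0],"jaw": 0.05},
    {"dp": [0.0035,-0.0014,0.0075],"dr": [0,0,0],"jaw": 0.05},
    {"dp": [0.003,-0.0014,0.0105],"dr": [0,0,0],"jaw": 0.05},
    {"dp": [0.0027,-0.0014,0.0135],"dr": [0,0,0],"jaw": 0.05},
    {"dp": [0.0024,-0.0014,0.016],"dr": [0,0,0],"jaw": 0.05},
    {"dp": [0.0024,-0.0014,0.016],"dr": [0,0,0],"jaw": 0.05},
    {"dp": [0.0024,-0.0014,0.016],"dr": [0,0,0],"jaw": 0.05}
  ]
}}

```text
clock: 16.7
tcp_pos: [0.5603, -0.2977, 0.1367]
tool_rot: [3.141, 1.362, -0.249]
wrist_force: [0.4, 0.5, -5.9]
opening: 0.641
```

Run:
```python
from h import *
c=viewer.capture('wrist');cv2.imwrite('pics/w13.png',cv2.resize(c['img'][:,:,::-1],(800,600)))
s=status.get_state();print(s['clock'],s['tcp_pos'],s['opening'],s['wrist_force'],s['moment'],s['joint_vel'][0])
for a in [(.003,.001,12),(.0,.001,12),(0.00,.0005,8),(.0005,0,4),(0.0,0,0)]:
  p,Rt=ins(*a);print(a,*delta(p,Rt))
```

```text
16.75 [ 0.56043799 -0.297613    0.13669863] 0.6409581375034328 [-0.41566703 -0.13739425 -5.25105318] [0.11354869 0.43300851 0.03848829] -0.003932288535062231
(0.003, 0.001, 12) [ 0.0001 -0.0001 -0.0001] [-0.1   0.03 -0.03]
(0.0, 0.001, 12) [-0.0005 -0.0001  0.0028] [-0.1   0.03 -0.03]
(0.0, 0.0005, 8) [ 0.0054 -0.0001  0.001 ] [-0.1  -3.97 -0.03]
(0.0005, 0, 4) [ 0.0115 -0.0001 -0.0009] [-0.1  -7.97 -0.02]
(0.0, 0, 0) [ 0.017  -0.0001 -0.0016] [ -0.1  -11.97  -0.02]
```

View pics/w13.png

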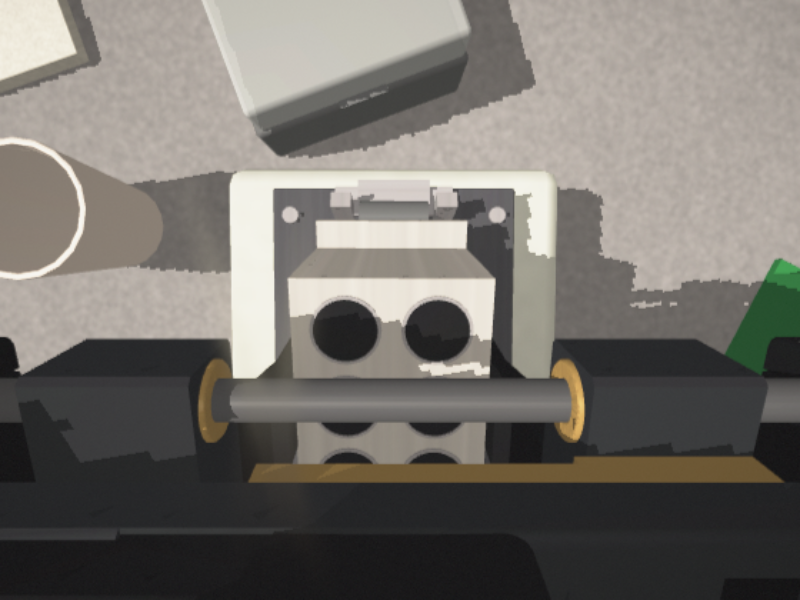

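{"api": "jog_arm", "payload": {
  "steps": [
    {"dp": [-0.0002,0,0.001],"dr": [0,0,0],"jaw": 0.05},
    {"dp": [-0.0004,0,0.002],"dr": [0,0,0],"jaw": 0.05},
    {"dp": [-0.0005,0,0.0028],"dr": [0,0,0],"jaw": 0.05},
    {"dp": [-0.0005,0,0.0028],"dr": [0,0,0],"jaw": 0.05}
  ]
}}

```text
clock: 17.15
tcp_pos: [0.5576, -0.2969, 0.1365]
tool_rot: [3.141, 1.362, -0.248]
wrist_force: [0.9, 0.8, -6.0]
opening: 0.636
```

{"api": "jog_arm", "payload": {
  "steps": [
    {"dp": [0.0001,0,0.0007],"dr": [0,0,0],"jaw": 0.05},
    {"dp": [0.0001,0,0.0014],"dr": [0,0,0],"jaw": 0.05},
    {"dp": [0.0001,0,0.0014],"dr": [0,0,0],"jaw": 0.05}
  ]
}}

```text
clock: 17.45
tcp_pos: [0.5572, -0.2968, 0.1368]
tool_rot: [3.14, 1.36, -0.249]
wrist_force: [5.7, -1.3, -5.5]
opening: 0.642
```

Run:
```python
from h import *
for a in [(0.0005,.001,12),(0.0005,.001,10),(0.0005,.0008,8),(.0005,.0006,6),(.0005,.0004,4),(.0005,.0,2),(0.0005,0,0),(.0005,-.001,-.5)]:
  p,Rt=ins(*a);print(a,*delta(p,Rt))
```

```text
(0.0005, 0.001, 12) [ 0.0003 -0.0001 -0.0009] [-0.09 -0.08 -0.04]
(0.0005, 0.001, 10) [ 0.003  -0.0001 -0.0019] [-0.09 -2.08 -0.04]
(0.0005, 0.0008, 8) [ 0.006  -0.0001 -0.0028] [-0.09 -4.08 -0.04]
(0.0005, 0.0006, 6) [ 0.0089 -0.0001 -0.0036] [-0.09 -6.08 -0.04]
(0.0005, 0.0004, 4) [ 0.0119 -0.0001 -0.0043] [-0.09 -8.08 -0.03]
(0.0005, 0.0, 2) [ 0.0151 -0.0001 -0.0048] [ -0.09 -10.08  -0.03]
(0.0005, 0, 0) [ 0.0179 -0.0001 -0.0053] [ -0.09 -12.08  -0.03]
(0.0005, -0.001, -0.5) [ 0.0196 -0.0001 -0.0052] [ -0.09 -12.58  -0.03]
```

{"api": "jog_arm", "payload": {
  "steps": [
    {"dp": [0.0015,0,-0.0019],"dr": [0,-1,0],"jaw": 0.05},
    {"dp": [0.003,0,-0.0024],"dr": [0,-2,0],"jaw": 0.05},
    {"dp": [0.0045,0,-0.0029],"dr": [0,-3,0],"jaw": 0.05},
    {"dp": [0.006,0,-0.0033],"dr": [0,-4,0],"jaw": 0.05},
    {"dp": [0.0075,0,-0.0037],"dr": [0,-5,0],"jaw": 0.05},
    {"dp": [0.0089,0,-0.0041],"dr": [0,-6,0],"jaw": 0.05},
    {"dp": [0.0089,0,-0.0041],"dr": [0,-6,0],"jaw": 0.05},
    {"dp": [0.0089,0,-0.0041],"dr": [0,-6,0],"jaw": 0.05}
  ]
}}

```text
clock: 18.25
tcp_pos: [0.5614, -0.2979, 0.1279]
tool_rot: [-3.141, 1.468, -0.247]
wrist_force: [-5.1, 1.4, -2.2]
opening: 0.642
```

Run:
```python
from h import *
c=viewer.capture('wrist');cv2.imwrite('pics/w14.png',cv2.resize(c['img'][:,:,::-1],(800,600)))
s=status.get_state();print(s['clock'],s['wrist_force'],s['moment'])
for a in [(.0005,.0006,6),(.0005,.0004,4),(.0005,.0,2),(0.0005,0,0),(.0005,-.001,-.5)]:
  p,Rt=ins(*a);print(a,*delta(p,Rt))
```

```text
18.3 [-4.21750468  0.77894529 -2.2607465 ] [0.45348457 1.3098635  0.02994473]
(0.0005, 0.0006, 6) [-0.0008 -0.0002 -0.0011] [-0.11  0.11 -0.01]
(0.0005, 0.0004, 4) [ 0.0021 -0.0002 -0.0021] [-0.11 -1.89 -0.01]
(0.0005, 0.0, 2) [ 0.0052 -0.0002 -0.003 ] [-0.12 -3.89 -0.01]
(0.0005, 0, 0) [ 0.0079 -0.0002 -0.0039] [-0.12 -5.89 -0.  ]
(0.0005, -0.001, -0.5) [ 0.0096 -0.0002 -0.004 ] [-0.12 -6.39 -0.  ]
```

View pics/w14.png

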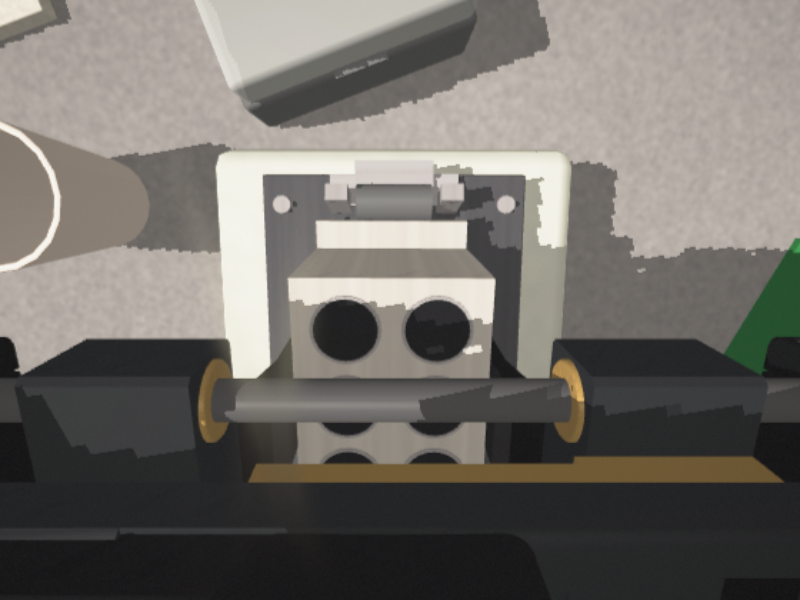

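{"api": "jog_arm", "payload": {
  "steps": [
    {"dp": [0.0012,0,-0.0006],"dr": [0,-1,0],"jaw": 0.05},
    {"dp": [0.0026,0,-0.0012],"dr": [0,-2,0],"jaw": 0.05},
    {"dp": [0.0041,0,-0.0017],"dr": [0,-3,0],"jaw": 0.05},
    {"dp": [0.0056,0,-0.0021],"dr": [0,-4,0],"jaw": 0.05},
    {"dp": [0.0056,0,-0.0021],"dr": [0,-4,0],"jaw": 0.05},
    {"dp": [0.0056,0,-0.0021],"dr": [0,-4,0],"jaw": 0.05}
  ]
}}

```text
clock: 18.9
tcp_pos: [0.5639, -0.2986, 0.1223]
tool_rot: [-3.139, 1.539, -0.246]
wrist_force: [-5.2, 1.7, -3.2]
opening: 0.639
```

Run:
```python
from h import *
c=viewer.capture('wrist');cv2.imwrite('pics/w15.png',cv2.resize(c['img'][:,:,::-1],(800,600)))
s=status.get_state();print(s['clock'],s['wrist_force'],s['moment'])
for a in [(.0005,.0,2),(0.0005,0,0),(.0005,-.001,-.5)]:
  p,Rt=ins(*a);print(a,*delta(p,Rt))
```

```text
18.95 [-5.4497665   1.19694079 -3.81067517] [ 0.4751546   1.82291286 -0.01793995]
(0.0005, 0.0, 2) [-0.0007 -0.0002 -0.001 ] [-0.11  0.17  0.  ]
(0.0005, 0, 0) [ 0.002  -0.0002 -0.002 ] [-0.11 -1.83  0.  ]
(0.0005, -0.001, -0.5) [ 0.0036 -0.0002 -0.0022] [-0.11 -2.33  0.  ]
```

View pics/w15.png

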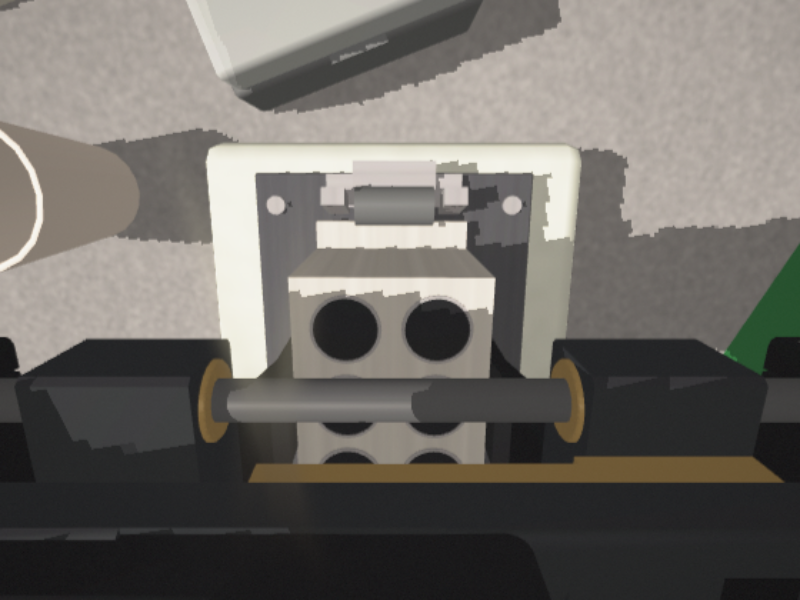

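{"api": "jog_arm", "payload": {
  "steps": [
    {"dp": [0.0015,0,-0.0006],"dr": [0,-1,0],"jaw": 0.05},
    {"dp": [0.003,0,-0.0009],"dr": [0,-1.8,0],"jaw": 0.05},
    {"dp": [0.0036,0,-0.0011],"dr": [0,-2.1,0],"jaw": 0.05},
    {"dp": [0.0042,0,-0.0012],"dr": [0,-2.3,0],"jaw": 0.05},
    {"dp": [0.0042,0,-0.0012],"dr": [0,-2.3,0],"jaw": 0.05}
  ]
}}

```text
clock: 19.45
tcp_pos: [0.5653, -0.299, 0.1207]
tool_rot: [0.065, 1.563, 2.959]
wrist_force: [-16.3, 4.8, 15.4]
opening: 0.639
```

Run:
```python
from h import *
c=viewer.capture('wrist');cv2.imwrite('pics/w16.png',cv2.resize(c['img'][:,:,::-1],(800,600)))
s=status.get_state();print(s['clock'],s['wrist_force'],s['moment'])
for a in [(0.0005,0,0),(.0005,-.001,-.5)]:
  p,Rt=ins(*a);print(a,*delta(p,Rt))
```

```text
19.5 [-15.3460356    5.21056791  14.61843631] [1.2811378  3.01496709 0.13097573]
(0.0005, 0, 0) [ 0.0003 -0.0003 -0.0006] [-0.12  0.42 -0.02]
(0.0005, -0.001, -0.5) [ 0.0019 -0.0003 -0.0009] [-0.12 -0.08 -0.02]
```

View pics/w16.png

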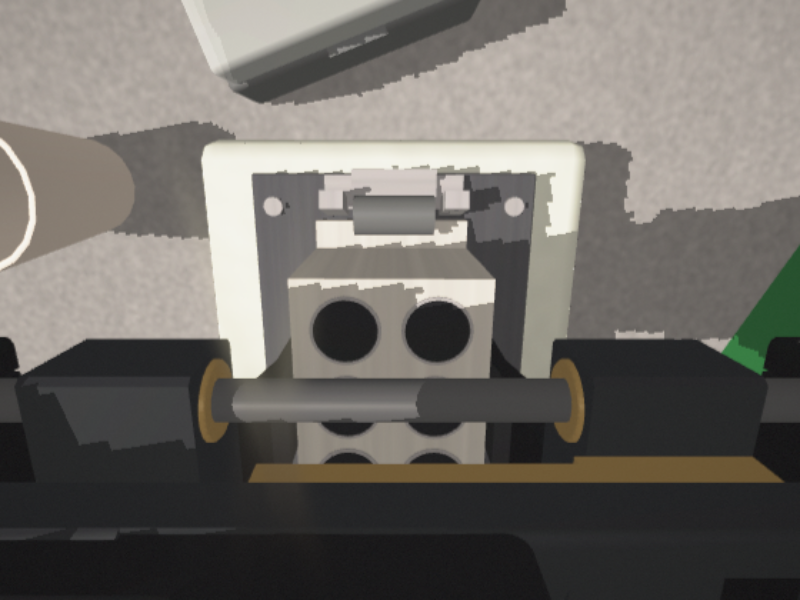

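{"api": "jog_arm", "payload": {
  "force": 20,
  "steps": [
    {"dp": [-0.0005,0,0.0008],"dr": [0,0.3,0],"jaw": 0.05},
    {"dp": [-0.0005,0,0.0008],"dr": [0,0.3,0],"jaw": 0.05},
    {"dp": [-0.0005,0,0.0008],"dr": [0,0.3,0],"jaw": 0.065},
    {"dp": [-0.0005,0,0.0008],"dr": [0,0.3,0],"jaw": 0.08},
    {"dp": [-0.0005,0,0.0008],"dr": [0,0.3,0],"jaw": 0.08},
    {"dp": [-0.0005,0,0.0008],"dr": [0,0.3,0],"jaw": 0.08}
  ]
}}

```text
clock: 20.1
tcp_pos: [0.5656, -0.2989, 0.1195]
tool_rot: [2.369, 1.571, -1.02]
wrist_force: [-0.9, 0.1, 0.4]
opening: 0.884
```

{"api": "jog_arm", "payload": {
  "steps": [
    {"dp": [-0.02,0,0],"dr": [0,0,0],"jaw": 0.08},
    {"dp": [-0.05,0,0.005],"dr": [0,0,0],"jaw": 0.08},
    {"dp": [-0.09,0,0.013],"dr": [0,0,0],"jaw": 0.08},
    {"dp": [-0.125,0,0.022],"dr": [0,0,0],"jaw": 0.08},
    {"dp": [-0.145,0,0.025],"dr": [0,0,0],"jaw": 0.08},
    {"dp": [-0.145,0,0.025],"dr": [0,0,0],"jaw": 0.08},
    {"dp": [-0.145,0,0.025],"dr": [0,0,0],"jaw": 0.08},
    {"dp": [-0.145,0,0.025],"dr": [0,0,0],"jaw": 0.08}
  ]
}}

```text
clock: 20.9
tcp_pos: [0.5406, -0.2925, 0.2629]
tool_rot: [-0.118, 1.568, 2.776]
wrist_force: [0.0, 0.1, -0.4]
opening: 0.92
```

Run:
```python
from an2 import *
c=viewer.capture('wrist');cv2.imwrite('pics/w17.png',cv2.resize(c['img'][:,:,::-1],(800,600)))
s=status.get_state();print(s['clock'],s['tcp_pos'],s['wrist_force'],s['moment'],s['opening'])
G=top(c,(280,460,150,375),.13,.16,'large')
np.savez('pics/w17.npz',**c)
top(c,(300,460,330,375),.1,.118,'lip')
P=cloud(c);u0,u1,v0,v1=int(280*.7),int(460*.7),int(140*.7),int(375*.7);Q=P[v0:v1,u0:u1].reshape(-1,3);Q=Q[(Q[:,2]>.138)&(Q[:,2]<.157)]
L=(Q-BED)@Rb(-14.1);L=L[(abs(L[:,1])<.026)&(L[:,0]>-.042)&(L[:,0]<.05)]
A=np.c_[L[:,:2],np.ones(len(L))];k,*_=np.linalg.lstsq(A,L[:,2],rcond=None);print('slopes deg',np.degrees(k[:2]),k[2],len(L))
c=dict(np.load('pics/w2.npz'));P=cloud(c);Q=P.reshape(-1,3);Q=Q[(Q[:,2]>.128)&(Q[:,2]<.147)]
L=(Q-BED)@Rb(-14.1);L=L[(abs(L[:,1])<.026)&(L[:,0]>-.042)&(L[:,0]<.05)]
A=np.c_[L[:,:2],np.ones(len(L))];k,*_=np.linalg.lstsq(A,L[:,2],rcond=None);print('ref small slopes deg',np.degrees(k[:2]),k[2],len(L))
```

```text
20.95 [ 0.54058063 -0.29241181  0.26273181] [ 0.27974976 -0.33545914 -0.76866669] [0.06956684 0.02072585 0.03932378] 0.9219627788297728
large [ 557.3 -298.2] [55.9 99.7] 75.68 z 147.6 8169
lip [ 492.7 -282.9] [74.3 17.1] 75.82 z 105.1 643
slopes deg [-0.02467866 -0.07511382] 0.057639980863078255 6921
ref small slopes deg [-0.0598927  -0.13917049] 0.04761377249512456 6300
```

View pics/w17.png

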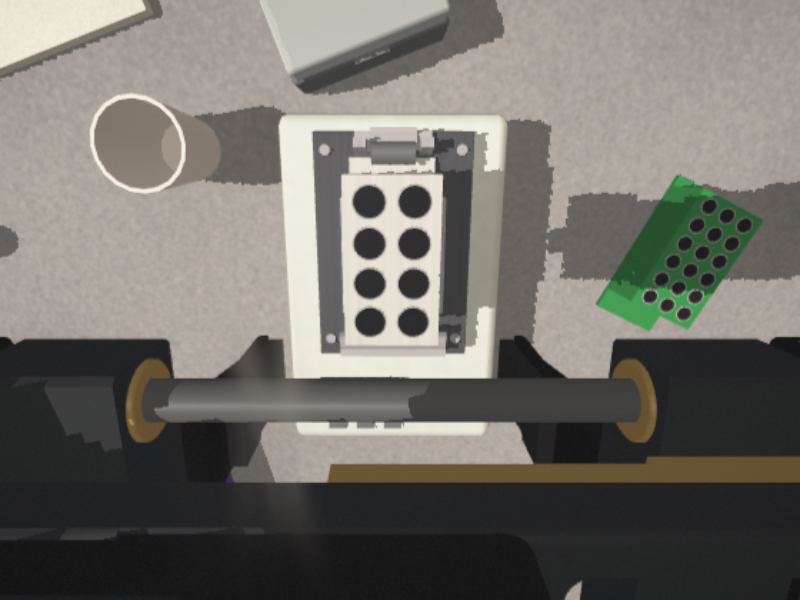

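Run:
```python
from an2 import *
c=viewer.capture('top');cv2.imwrite('pics/t18.png',cv2.resize(c['img'][:,:,::-1],(800,600)))
G=top(c,(140,260,250,380),.043,.07,'small on mat')
```

```text
small on mat [542.9 283.5] [101.1  58.3] 14.98 z 51.9 885
```

View pics/t18.png

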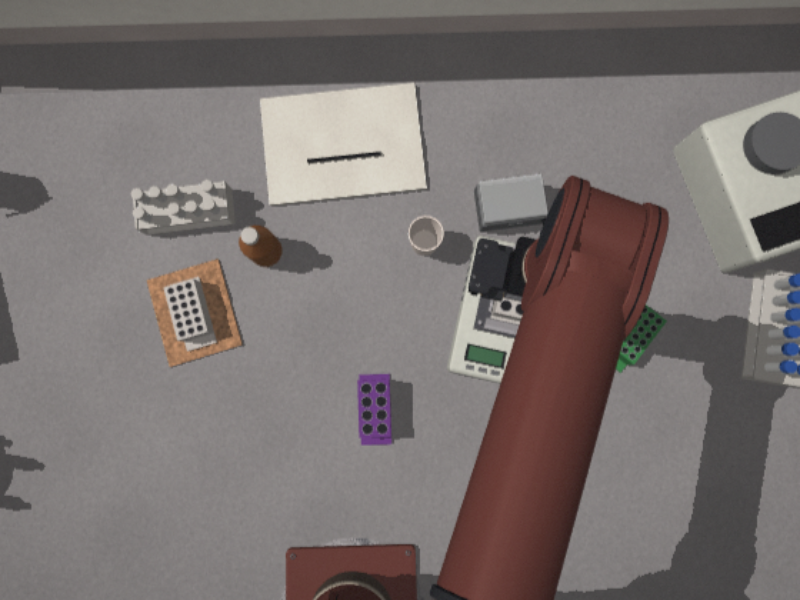

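The top view shows the small block on the mat at pixel (187,310), 52 mm high, which is the 6 mm mat plus the 46 mm block. The bottle (260,245), beaker (426,234), tip box (512,203) and rack (183,208) are where they were. I'm handing the job in.

```bash
python3 -c "
from h import *
print(close_job())"
```

```text
the job is handed in; nothing more can be done
None
```

The changeover is done and the job was handed in at about 21 s, well under the 67 s limit.

**Small block:** I tilted the 18-well block heel first to 12°, slid its toe out from under the lip, carried it over and lowered it onto the cork mat until it touched, then let go. The last top view shows it within the mat, top face 52 mm above the bench (6 mm mat plus 46 mm block), so it lies flat.

**Large block:** I hooked the 8-well block's toe under the lip at 12° and moved it forward until I felt the stop wall. I then swung the back down and pressed with about 20 N.

**Last checks:**
- The large block's top slopes less than 0.1° and sits 10 mm higher than the small block's did, which is exactly the difference in block height.
- Its position matches the seated small block within 1 mm.
- The roller overhangs the heel as it did over the small block. I judged this from the wrist picture only and did not do a pull test.
- The bottle, beaker, tip box, rack and look-alikes appear unmoved.
- The gripper is open and about 13 cm above the block.

No check failed. The only disagreement was about 2.5 mm between the top and wrist cameras on where the blocks were. I settled it from where the gripper closed on the blocks and where the toe met the stop wall.

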